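# Put the mill's clamping gear back in its holders

## Robot

A 6-joint arm with a two-finger parallel gripper is mounted at the origin on a cart in front of the work surface, level with it; the furniture and walls round the work are solid. World frame = base frame: x ahead of the robot, y to its left, z up, the work surface at z = 0. Lengths are in m, angles in rad, forces in N, time in s.
With the tool pointing down it reaches from about 0.35 to 0.8 m from the base axis. Payload 7.3 kg.
Tool frame: the origin (TCP) lies at the centre of the arm's flange, where the gripper is bolted on; the fingertips stand 173 mm ahead of it and the grasp point (between the pads) lies 155 mm ahead of it; z points along the fingers, y is the line along which they close (so a half turn about z gives the same grasp; the last joint's range is limited). The gripper opens to 85 mm and grips with 20 to 120 N. Pads are 22 mm wide; open, the fingers measure 114 mm over their backs; the gripper's body (76 mm by 85 mm) begins 54 mm behind the grasp point. The pads swing forward as they close: fully open they stand 13 mm farther back than shut.
Start: joints at [1.11, 0.342, 1.524, -0, 1.275, -0.146], TCP at [0.163, 0.499, 0.405] pointing down, gripper open.
Joint ranges: [-2.53, 2.53], [-0.77, 2.02], [0.04, 2.7], [-1, 4.14], [0.28, 2.66], [-3.11, 3.11]. Speed limits (rad/s): [2.57, 2.57, 3.14, 3.14, 3.14, 3.14].

## Interface

Orientations are given as a 3x3 rotation matrix whose columns are the frame's x, y, z axes.
In Python, from bench import arm gives the robot as it stands.
- The arm moves only by the tool step_arm, never from a script. Its arguments are lists of equal length, an entry for each row: "slide": the shift along the tool's x, y, z in m, a list of three; "rotation": the turn, a rotation vector about the tool's x, y, z in rad, a list of three. A call has 1 to 5 rows; each row is the pose to reach, as a shift and turn from the pose commanded when the call began, along the tool's axes at that moment; what a row does not reach only later rows make up. A row lasts 1/8 s, in which the tool goes at most 62.5 mm and 10.7 degrees, less where a joint would pass 70% of its speed; a pose out of reach is approached as far as the arm can. A call with a gripper value outside its range is refused whole. "hand" is the opening in per cent of the stroke, from 0 (shut) to 100 (fully open), set as the call begins (left out, the last holds). The fingers move at their own pace and stop on an object; "force" is the grip in N (left out, the last holds). Time passes only in rows, so rows that repeat a pose let the fingers close. It gives the time, the measured TCP pose, the force, the opening and the grip force at its end, in the units of the state.
- arm.read_state(): the state, without advancing time (a new reading comes with each control period).
- arm.capture(name): name is "scene" or "top"; returns a dict with "img" (400x640x3 uint8, red, green, blue), "fx", "fy", "cx", "cy" (pixels), "origin" and "attitude" of the camera in the world. Camera axes: x right, y up, looking along -z (the intrinsics and any distortion apply to the point x, -y, -z); pixel columns grow to the right and rows downward; lengths in m; the calibration is good to about 2 mm. A picture is of the moment at which its call begins. There is no depth.
- arm.finish_job(): hands the job in; it is judged then, once.
The state is a dict: "time": time; "joints": joint angles; "dq": joint speeds; "effort": joint torques, N m; "ee_pos": TCP position; "tool_rot": TCP orientation; "wrist_force": force on the tool from outside, world axes, zero at the start; "ft_torque": the same for the moment, N m; "finger_gap": finger opening in m; "finger_force": force on a finger pad.
Only numpy, scipy, OpenCV 4.12 (cv2) and the standard library are available. Lean on these libraries where they do the work, as an engineer would, in place of code of your own. Each camera call takes 0.05 s, during which the arm holds its last target. There are 200 camera calls.

## Task

The milling job is done: put the five loose pieces of set-up gear along the front of the worktop back into the wooden holders behind them, each in the bay made for it - the strap clamp lengthwise in the long wide bay, the threaded stud lengthwise in the long narrow bay, the step block lengthwise in the short oblong bay, the V-block in the square bay and the nut in the shallow dish. Every piece must end up the same way up as it lies now, resting flat on the floor of its bay, and let go. Do not shift the hex key, the screwdriver or the brush that lie round about.

Things in the scene. Friction and masses are not known exactly. Their poses are not given: they have to be found in the camera images.
- strap_centre (a point): Strap clamp: flat black steel bar with a slot, 25 mm wide (own x), 100 mm long (own y), 13 mm thick (own z, up), 0.17 kg. Lies flat on the worktop. The point is its centre, half-way up (6.5 mm above its underside).
- stud_centre (a point): Threaded stud: dark threaded rod, 10 mm thick (own x and z), 90 mm long (own y), 50 g. Lies flat and does not roll. The point is its centre, half-way up (5 mm).
- step_centre (a point): Step block: black steel stair, 26 mm wide (own x), 60 mm long (own y, up and down the stairs), 45 mm tall at the tall end (own +y) and about 6 mm at the low end, 0.16 kg. Stands on its flat base, stairs up. The point is the middle of its outer size, 22.5 mm above its base; gripped across its 26 mm width there.
- vblock_centre (a point): V-block: grey steel block, 42 mm wide (own x), 45 mm (own y), 38 mm tall, V groove open at the top and running along own x, 0.33 kg. Grip it across own x (the two faces at which the V ends). The point is its centre, half-way up (19 mm).
- nut_centre (a point): M16 hexagon nut, bright steel, 24 mm across flats (own x), 28 mm across corners (own y), 13 mm tall, 33 g. Lies flat. Grip the two flats across own x. The point is its centre, half-way up (6.5 mm).
- strap_bay (a point): Strap clamp's holder, the long wide one: bay 116 mm long, 40 mm wide. Fixed wooden slab, its top the blue felt-lined bay floor; wooden cheeks, 8 mm thick, rise 12 mm above the floor round both ends; the middle 68 mm of both sides is open down to the floor for fingers. Point: centre of the bay floor, 10 mm above the worktop; x along the bay, y towards the open sides, z up.
- stud_bay (a point): Stud's holder, the long narrow one: bay 106 mm long, 24 mm wide. Fixed wooden slab, its top the blue felt-lined bay floor; wooden cheeks, 8 mm thick, rise 9 mm above the floor round both ends; the middle 62 mm of both sides is open down to the floor for fingers. Point: centre of the bay floor, 10 mm above the worktop; x along the bay, y towards the open sides, z up.
- step_bay (a point): Step block's holder, the short oblong one: bay 76 mm long, 41 mm wide. Fixed wooden slab, its top the blue felt-lined bay floor; wooden cheeks, 8 mm thick, rise 12 mm above the floor round both ends; the middle 48 mm of both sides is open down to the floor for fingers. Point: centre of the bay floor, 10 mm above the worktop; x along the bay, y towards the open sides, z up.
- vblock_bay (a point): V-block's holder, the square one with cheeks: bay 62 by 62 mm. Fixed wooden slab, its top the blue felt-lined bay floor; wooden cheeks, 8 mm thick, rise 12 mm above the floor round both ends; the middle 38 mm of both sides is open down to the floor for fingers. Point: centre of the bay floor, 10 mm above the worktop; x along the bay, y towards the open sides, z up.
- nut_bay (a point): Dish for the nut: square wooden holder with a low lip, only 5 mm above its floor and 8 mm thick, right round a 60 mm by 60 mm blue felt floor. The point is the centre of the dish floor, 10 mm above the worktop; x and y along its sides, z up. 
- hexkey: Bystander: L-shaped black hex key, 134 mm by 54 mm, 10 mm thick, flat on the worktop at the right. The point is its body's origin under its middle. To be left alone.
- driver: Bystander: screwdriver with a red and black handle, 198 mm long, 27 mm thick, at the left. The point is its body's origin under its middle. To be left alone.
- brush: Bystander: flat wooden-handled chip brush, 183 mm long, 10 mm thick, at the back behind the holders. The point is its body's origin under its middle. To be left alone.

How it is judged:
At the end, for the whole second after the job is handed in: Each piece lies in its own bay (centre within 10 mm of the bay's along it and 9 mm across; V-block 12, nut 20 mm either way), on the bay floor within 3 mm, upright within 0.1 rad; strap, stud and step block lengthwise within 0.3 rad; all released and at rest (x of strap_centre in the frame of strap_bay between -0.01 and 0.01 m and y of strap_centre in the frame of strap_bay between -0.0095 and 0.0095 m and z of strap_centre in the frame of strap_bay between 0.0035 and 0.0095 m and angle between each of strap_centre, stud_centre, step_centre, vblock_centre, nut_centre's own z axis and vertical below 0.1 rad and angle between the y axis of strap_centre and the x axis of strap_bay, either way round below 0.3 rad and contact force between each of strap, stud, step, vblock, nut and the fingers below 0.05 N and linear speed of each of strap, stud, step, vblock, nut below 0.02 m/s and x of stud_centre in the frame of stud_bay between -0.01 and 0.01 m and y of stud_centre in the frame of stud_bay between -0.009 and 0.009 m and z of stud_centre in the frame of stud_bay between 0.002 and 0.008 m and angle between the y axis of stud_centre and the x axis of stud_bay, either way round below 0.3 rad and x of step_centre in the frame of step_bay between -0.01 and 0.01 m and y of step_centre in the frame of step_bay between -0.0095 and 0.0095 m and z of step_centre in the frame of step_bay between 0.0195 and 0.0255 m and angle between the y axis of step_centre and the x axis of step_bay, either way round below 0.3 rad and x of vblock_centre in the frame of vblock_bay between -0.012 and 0.012 m and y of vblock_centre in the frame of vblock_bay between -0.012 and 0.012 m and z of vblock_centre in the frame of vblock_bay between 0.016 and 0.022 m and x of nut_centre in the frame of nut_bay between -0.02 and 0.02 m and y of nut_centre in the frame of nut_bay between -0.02 and 0.02 m and z of nut_centre in the frame of nut_bay between 0.0035 and 0.0095 m); the robot touches nothing.
It fails at once if the hex key is shifted by more than 25 mm (distance of hexkey from where it was at the start of the episode above 0.025 m).
It fails at once if the screwdriver is shifted by more than 25 mm (distance of driver from where it was at the start of the episode above 0.025 m).
It fails at once if the brush is shifted by more than 25 mm (distance of brush from where it was at the start of the episode above 0.025 m).
It also fails if it takes over 112 s, if anything falls off the work surface, if the arm or the gripper's body presses on something with over 40 N, if the wrist force passes 120 N, or if a joint passes its speed limit or range.

## Working session

There is one attempt and no reset: what is moved stays moved. The work goes in short steps, Python scripts to look and compute and a tool call to move; the robot and the scene stay as the last step left them, time stands still between calls to the robot, and variables do not carry over. Pictures are saved under pics/ and viewed, at most 14 in all, crops included, and the job is handed in when it is done.

Besides the shell and the picture viewer there is one more tool, called after ">>>" as name(argument=value, ...) on one line, values as JSON. step_arm: Moves the arm, as the interface text tells. Its arguments: {"type":"object","properties":{"slide":{"type":"array","items":{"type":"array","items":{"type":"number"}}},"rotation":{"type":"array","items":{"type":"array","items":{"type":"number"}}},"hand":{"type":"number"},"force":{"type":"number"}},"required":["slide","rotation"]}

```bash
ls; mkdir -p pics; python3 - <<'E'
from bench import arm
import cv2,numpy as np
s=arm.read_state();print(s['time'],s['ee_pos'],np.round(s['tool_rot'],3),s['finger_gap'])
for n in("top","scene"):
    c=arm.capture(n);cv2.imwrite(f"pics/{n}0.png",c['img'][:,:,::-1]);print({k:np.round(v,4) if k!='img' else 0 for k,v in c.items()})
E
```

```text
pics
0.0 [0.16247368 0.49909102 0.40403105] [[-0.951  0.31  -0.001]
 [ 0.31   0.951 -0.001]
 [ 0.    -0.001 -1.   ]] 0.08565264635863126
{'img': 0, 'fx': np.float64(374.7014), 'fy': np.float64(374.7014), 'cx': np.float64(322.3482), 'cy': np.float64(200.2551), 'origin': array([ 0.3524, -0.0154,  1.0321]), 'attitude': array([[-0.006 ,  0.972 , -0.2351],
       [-1.    , -0.0052,  0.0039],
       [ 0.0026,  0.2351,  0.972 ]])}
{'img': 0, 'fx': np.float64(409.4845), 'fy': np.float64(409.4845), 'cx': np.float64(319.1517), 'cy': np.float64(199.0964), 'origin': array([ 0.1292, -0.7722,  0.8115]), 'attitude': array([[ 0.8483,  0.3408, -0.4053],
       [-0.5295,  0.5599, -0.6373],
       [ 0.0097,  0.7552,  0.6554]])}
```

View pics/top0.png

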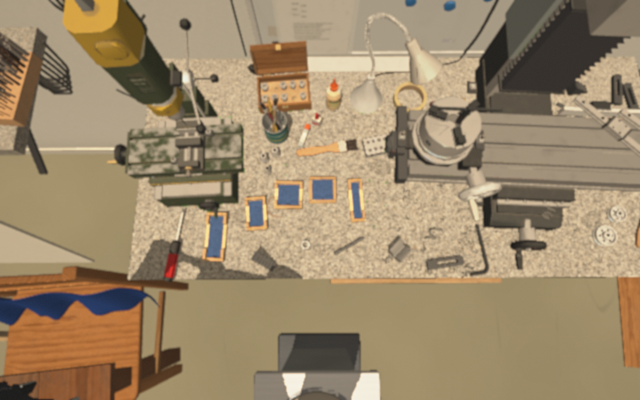

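View pics/scene0.png

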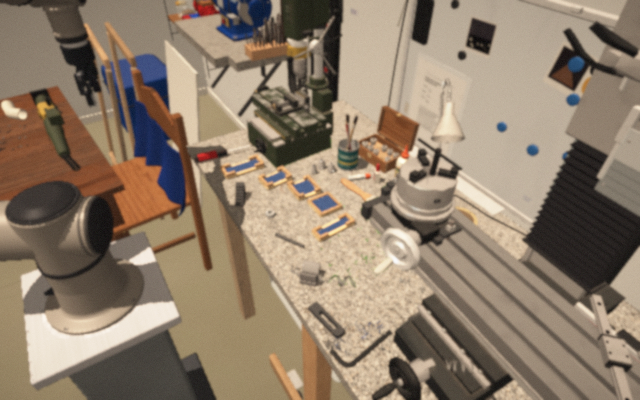

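The top view shows the holders from left to right: strap (215,236), step (256,212), square (288,194), nut dish (322,188) and stud (357,200). The loose pieces are a step block near (262,258), the nut (306,243), stud (349,243), V-block (398,248) and strap (444,263). The scene view shows the same layout. I'll zoom in next.

```bash
python3 - <<'E'
import cv2
a=cv2.imread("pics/top0.png")[165:285,150:500]
cv2.imwrite("pics/c1.png",cv2.resize(a[:,0:175],None,fx=4.5,fy=4.5,interpolation=cv2.INTER_CUBIC))
cv2.imwrite("pics/c2.png",cv2.resize(a[:,140:],None,fx=3.8,fy=3.8,interpolation=cv2.INTER_CUBIC))
b=cv2.imread("pics/scene0.png")[140:380,185:405]
cv2.imwrite("pics/c3.png",cv2.resize(b,None,fx=2.5,fy=2.5,interpolation=cv2.INTER_CUBIC))
E
```

```text
(no output)
```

View pics/c1.png

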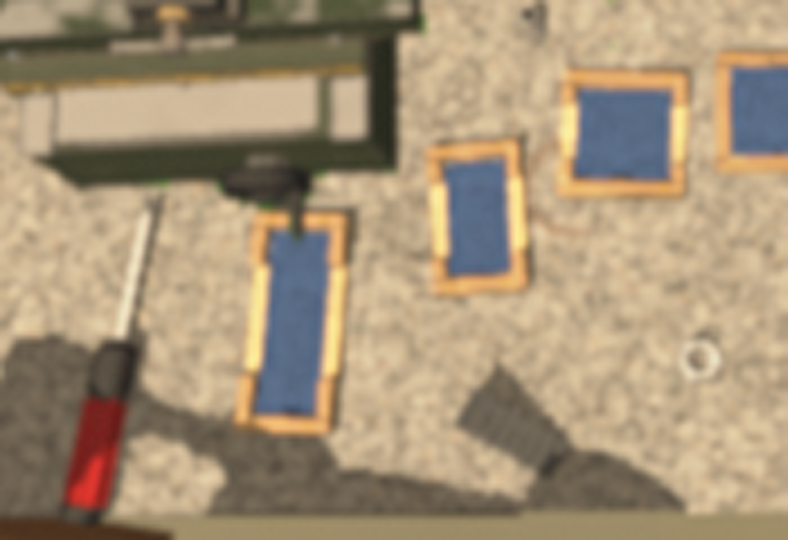

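View pics/c2.png

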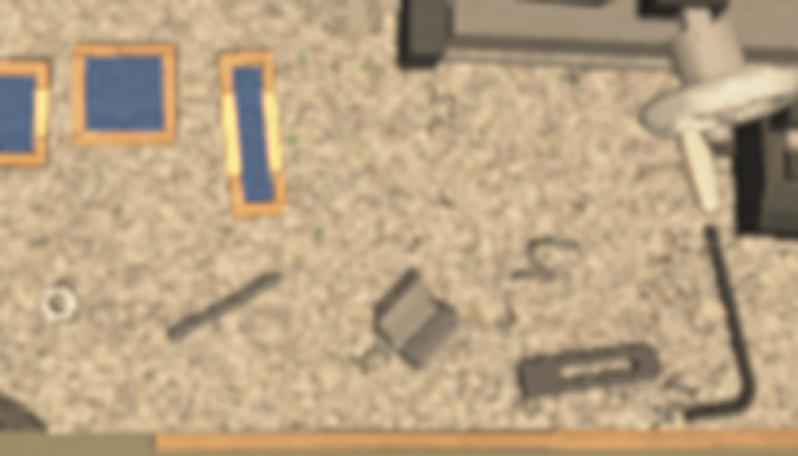

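View pics/c3.png

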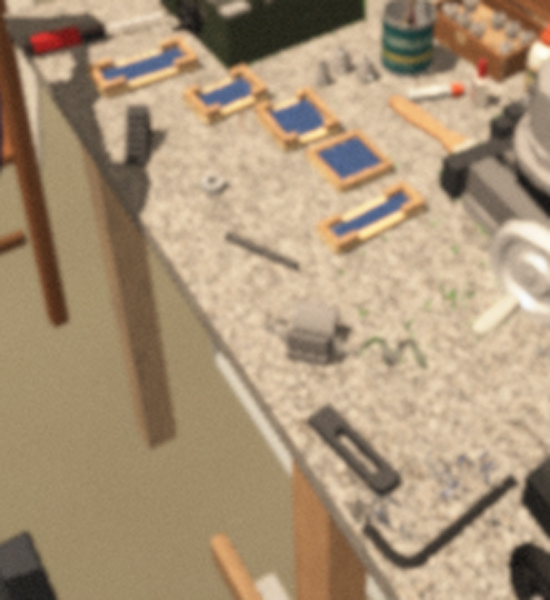

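The crops show these features:
- **Step block:** crop 1 around (515,420), lying diagonally in the arm's shadow.
- **Nut:** crop 1 (701,358).
- **Stud:** crop 2, running from (172,335) to (280,275).
- **V-block:** crop 2 (415,318), turned about 45°.
- **Strap:** crop 2 (588,370), with the hex key to its right at (730,330).

Next I'll measure with masks.

```bash
cat > h.py <<'E'
import cv2,numpy as np
from bench import arm
def ray(c,uv,z):
    uv=np.atleast_2d(uv).astype(float)
    d=np.c_[(uv[:,0]-c['cx'])/c['fx'],-(uv[:,1]-c['cy'])/c['fy'],-np.ones(len(uv))]@np.array(c['attitude']).T
    o=np.array(c['origin']);return (o+d*((z-o[2])/d[:,2])[:,None])[:,:2]
def proj(c,p):
    q=(np.atleast_2d(p)-c['origin'])@np.array(c['attitude'])
    return np.c_[c['cx']+c['fx']*q[:,0]/-q[:,2],c['cy']-c['fy']*q[:,1]/-q[:,2]]
def rect(c,m,z,minA=1):
    """world rect of mask blobs on plane z: centre, long, short, angle of long axis (deg from x)"""
    out=[]
    for k in cv2.findContours(m.astype(np.uint8),cv2.RETR_EXTERNAL,cv2.CHAIN_APPROX_NONE)[0]:
        if cv2.contourArea(k)<minA: continue
        w=ray(c,k[:,0]/S,z)
        (x,y),(a,b),t=cv2.minAreaRect((w*1000).astype(np.float32))
        if a<b:a,b,t=b,a,t+90
        out.append((round(x),round(y),round(a,1),round(b,1),round((t+90)%180-90,1)))
    return out
S=4
def big(c): return cv2.resize(c['img'],None,fx=S,fy=S,interpolation=cv2.INTER_CUBIC)
def roi(c,xy,r,z=.005):
    """mask of big image within r of world point"""
    m=np.zeros((400*S,640*S),np.uint8)
    t=np.linspace(0,2*np.pi,40);p=np.c_[xy[0]+r*np.cos(t),xy[1]+r*np.sin(t),0*t+z]
    cv2.fillPoly(m,[(proj(c,p)*S).astype(np.int32)],1);return m>0
E
python3 - <<'E'
from h import *
C={n:arm.capture(n) for n in("top","scene")}
for n,c in C.items():
    b=big(c).astype(int); print(n,'bays')
    m=(b[:,:,2]>b[:,:,0]+30)&roi(c,(.55,.1),.3)
    for r in sorted(rect(c,m,.01,300),key=lambda r:-r[1]): print(r)
t=C['top']
seed={'strap':((444,263),.0065,.07),'stud':((349,243),.005,.06),'v':((398,248),.02,.045),'nut':((306,243),.006,.024),'step':((262,258),.01,.05)}
for k,(uv,z,r) in seed.items():
    w=ray(t,uv,z)[0];print(k,np.round(w,3))
    for n,c in C.items():
        g=cv2.GaussianBlur(cv2.cvtColor(big(c),cv2.COLOR_RGB2GRAY),(0,0),2);R=roi(c,w,r)
        hsv=cv2.cvtColor(cv2.GaussianBlur(big(c),(0,0),3),cv2.COLOR_RGB2HSV)
        print(n,[int(x) for x in np.percentile(g[R],[1,5,25,50,75,95,99])],'sat',[int(x) for x in np.percentile(hsv[R][:,1],[1,5,25,50,75,95])])
        th=105
        if k=='nut': m=hsv[:,:,1]<45
        elif k=='v': m=(hsv[:,:,1]<50)|(g<100)
        else: m=g<th
        print('  ',rect(c,m&R,z,60))
E
```

```text
top bays
(499, 275, 106.8, 32.9, -1.5)
(563, 166, 66.3, 33.0, 4.6)
(616, 76, 53.5, 52.3, 88.5)
(631, -20, 52.6, 52.0, -89.4)
(599, -115, 97.0, 16.7, 3.9)
scene bays
(497, 277, 100.8, 26.1, -1.5)
(563, 167, 59.0, 26.4, 5.7)
(616, 78, 48.2, 47.2, 2.0)
(630, -16, 49.0, 46.9, 0.6)
(599, -111, 91.5, 14.6, 4.7)
strap [ 0.424 -0.348]
top [95, 102, 144, 166, 178, 191, 198] sat [56, 59, 70, 72, 76, 126]
   [(427, -337, 75.9, 24.9, -79.0), (430, -374, 46.2, 21.6, -76.7)]
scene [73, 87, 133, 173, 189, 201, 207] sat [46, 55, 61, 64, 67, 103]
   [(422, -350, 101.3, 26.2, -81.4)]
stud [ 0.48  -0.092]
top [111, 125, 171, 180, 188, 196, 202] sat [60, 65, 71, 72, 73, 76]
   []
scene [114, 126, 183, 192, 199, 207, 212] sat [57, 59, 61, 62, 64, 67]
   []
v [ 0.464 -0.223]
top [96, 110, 135, 158, 179, 191, 197] sat [59, 61, 63, 70, 72, 75]
   [(486, -219, 19.2, 3.8, -46.5)]
scene [81, 97, 124, 164, 183, 198, 202] sat [53, 55, 59, 61, 64, 67]
   [(456, -252, 24.0, 13.1, 80.0), (479, -237, 11.1, 10.5, -54.4)]
nut [0.48  0.026]
top [139, 151, 170, 181, 190, 203, 213] sat [51, 57, 63, 70, 72, 74]
   []
scene [128, 139, 167, 186, 195, 203, 206] sat [44, 47, 53, 60, 62, 65]
   []
step [0.44  0.145]
top [73, 95, 103, 166, 180, 189, 194] sat [54, 56, 67, 71, 73, 75]
   [(430, 135, 72.7, 37.9, 43.5)]
scene [51, 62, 79, 151, 188, 196, 200] sat [52, 55, 60, 64, 66, 69]
   [(436, 140, 100.0, 44.2, 61.0)]
```

```bash
python3 - <<'E'
from h import *
C={n:arm.capture(n) for n in("top","scene")}
seed={'strap':((.424,-.348),.0065,.07,[125,140]),'stud':((.48,-.092),.005,.06,[135,150]),'v':((.464,-.223),.02,.045,[140,150]),'nut':((.48,.026),.006,.024,[57,60])}
tiles=[]
for k,(w,z,r,ths) in seed.items():
    for n,c in C.items():
        B=big(c);g=cv2.GaussianBlur(cv2.cvtColor(B,cv2.COLOR_RGB2GRAY),(0,0),3);R=roi(c,w,r)
        sat=cv2.cvtColor(cv2.GaussianBlur(B,(0,0),3),cv2.COLOR_RGB2HSV)[:,:,1]
        for th in ths:
            m=((sat<th+(5 if n=='top' else -5)) if k=='nut' else g<th)&R
            print(k,n,th,rect(c,m,z,150))
        if k in('v','nut'):
            p=proj(c,[*w,.0]).ravel()*S;x,y=p.astype(int);h=64 if k=='nut' else 100
            t=B[y-h:y+h,x-h:x+h].copy();mm=m[y-h:y+h,x-h:x+h].astype(np.uint8)
            t=np.hstack([t,np.dstack([mm*255]*3)])
            tiles.append(cv2.resize(t,(600,300),interpolation=cv2.INTER_CUBIC)); print(k,n,'tile x0,y0',(x-h)/S,(y-h)/S,'scale',300/(2*h)*S)
cv2.imwrite("pics/t1.png",cv2.resize(np.vstack([np.hstack(tiles[:2]),np.hstack(tiles[2:])]),(800,400))[:,:,::-1])
E
```

```text
strap top 125 [(427, -349, 102.8, 29.5, -80.8)]
strap top 140 [(427, -349, 106.8, 33.7, -80.3)]
strap scene 125 [(373, -384, 26.3, 7.3, 79.8), (422, -349, 104.8, 30.1, -82.0)]
strap scene 140 [(408, -413, 8.8, 7.0, -8.9), (395, -403, 20.7, 12.2, -88.1), (367, -348, 105.2, 24.8, 89.4), (421, -349, 107.8, 33.9, -81.5)]
stud top 135 [(474, -91, 89.6, 10.9, -62.2)]
stud top 150 [(473, -92, 93.6, 15.5, -62.7)]
stud scene 135 [(470, -91, 89.2, 11.0, -61.8)]
stud scene 150 [(470, -91, 93.6, 15.7, -63.1)]
v top 140 [(459, -221, 64.3, 52.4, -43.7)]
v top 150 [(455, -218, 75.8, 54.8, -43.6)]
v top tile x0,y0 371.5 223.5 scale 6.0
v scene 140 [(453, -241, 64.0, 49.5, -21.6)]
v scene 150 [(453, -240, 66.5, 53.9, -20.9)]
v scene tile x0,y0 288.0 251.0 scale 6.0
nut top 57 [(476, 27, 26.0, 23.9, -79.7)]
nut top 60 [(476, 28, 28.1, 27.2, -83.2)]
nut top tile x0,y0 290.0 227.25 scale 9.375
nut scene 57 [(471, 32, 24.2, 21.6, -50.1)]
nut scene 60 [(472, 33, 27.8, 27.4, -60.9)]
nut scene tile x0,y0 257.0 199.0 scale 9.375
```

View pics/t1.png

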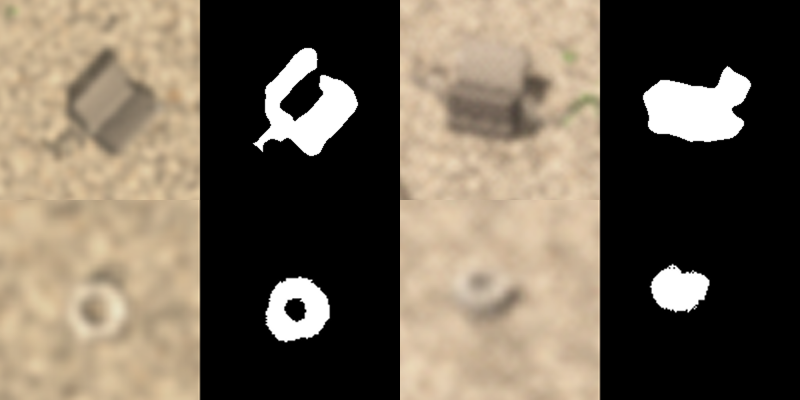

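The V-block silhouette corners in the top image are about (399,235), (388.5,248.5), (400,262) and (410,248.5), and the groove runs at about -43° in world. The nut sits at about (305.6,244.7) in the top image. Now I'll write the move planner and go for the strap first.

```bash
cat > plan.py <<'E'
import numpy as np,json
from scipy.spatial.transform import Rotation as Ro
from bench import arm
def Rt(th):
    t=np.radians(th);y=np.array([np.cos(t),np.sin(t),0]);z=np.array([0,0,-1.]);return np.c_[np.cross(y,z),y,z]
def plan(wps,start=None):
    """wps: (x,y,z,theta_deg of tool y); one line per call: slide, rotvec, rows needed"""
    s=arm.read_state()
    p,R=(np.array(s['ee_pos']),np.array(s['tool_rot'])) if start is None else (np.array(start[:3]),Rt(start[3]))
    print('t',round(s['time'],2),'p',np.round(p,3),'th',round(np.degrees(np.arctan2(R[1,1],R[0,1])),1),'gap',round(s['finger_gap'],4),'q6',round(s['joints'][5],2))
    for w in wps:
        q=np.array(w[:3]);Q=Rt(w[3])
        d=R.T@(q-p);r=Ro.from_matrix(R.T@Q).as_rotvec()
        n=max(np.linalg.norm(d)/.0625,np.degrees(np.linalg.norm(r))/10.7)
        print(w,'slide',np.round(d,3).tolist(),'rot',np.round(r,3).tolist(),'rows %.1f'%n)
        p,R=q,Q
E
python3 - <<'E'
from h import *; from plan import plan
t=arm.capture('top');print(ray(t,(399.3,248.6),.019))
s=arm.capture('scene')
for z in(.0,.03,.06,.1,.15):print(z,[np.round(proj(s,[*ray(t,u,z)[0],z]),0).tolist() for u in((212,208),(216,217))])
plan([(.44,.22,.35,60),(.45,-.05,.33,9),(.425,-.32,.28,9),(.4245,-.349,.19,9),(.4245,-.349,.176,9)])
E
```

```text
[[ 0.4621381  -0.22634031]]
0.0 [[[264.0, 159.0]], [[259.0, 163.0]]]
0.03 [[[263.0, 153.0]], [[257.0, 158.0]]]
0.06 [[[261.0, 148.0]], [[256.0, 152.0]]]
0.1 [[[259.0, 140.0]], [[254.0, 144.0]]]
0.15 [[[257.0, 129.0]], [[252.0, 133.0]]]
t 0.4 p [0.163 0.499 0.405] th 72.0 gap 0.0856 q6 -0.15
(0.44, 0.22, 0.35, 60) slide [-0.35, -0.18, 0.055] rot [-0.0, -0.0, 0.209] rows 6.4
(0.45, -0.05, 0.33, 9) slide [-0.144, -0.229, 0.02] rot [0.0, 0.0, 0.89] rows 4.8
(0.425, -0.32, 0.28, 9) slide [-0.263, -0.067, 0.05] rot [0.0, 0.0, 0.0] rows 4.4
(0.4245, -0.349, 0.19, 9) slide [-0.029, -0.005, 0.09] rot [0.0, 0.0, 0.0] rows 1.5
(0.4245, -0.349, 0.176, 9) slide [0.0, 0.0, 0.014] rot [0.0, 0.0, 0.0] rows 0.2
```

>>> step_arm(slide=[[-0.05,-0.026,0.008],[-0.1,-0.052,0.016],[-0.15,-0.077,0.024],[-0.2,-0.103,0.031],[-0.25,-0.13,0.04]], rotation=[[0,0,0.04],[0,0,0.08],[0,0,0.12],[0,0,0.16],[0,0,0.2]])

```text
time: 1.02
ee_pos: [0.3611, 0.2968, 0.3648]
tool_rot: [[-0.87, 0.493, 0.001], [0.493, 0.87, 0.001], [-0.0, 0.001, -1.0]]
wrist_force: [0.8, 0.8, -0.2]
finger_gap: 0.0853
finger_force: 0.0
```

```bash
python3 - <<'E'
from plan import plan
plan([(.45,-.02,.33,9),(.425,-.32,.26,9),(.4245,-.349,.19,9),(.4245,-.349,.176,9)])
E
```

```text
t 1.02 p [0.361 0.297 0.365] th 60.4 gap 0.0853 q6 -0.53
(0.45, -0.02, 0.33, 9) slide [-0.234, -0.232, 0.035] rot [0.001, -0.0, 0.898] rows 5.3
(0.425, -0.32, 0.26, 9) slide [-0.292, -0.072, 0.07] rot [0.0, 0.0, 0.0] rows 4.9
(0.4245, -0.349, 0.19, 9) slide [-0.029, -0.005, 0.07] rot [0.0, 0.0, 0.0] rows 1.2
(0.4245, -0.349, 0.176, 9) slide [0.0, 0.0, 0.014] rot [0.0, 0.0, 0.0] rows 0.2
```

>>> step_arm(slide=[[-0.046,-0.046,0.007],[-0.092,-0.092,0.014],[-0.138,-0.138,0.021],[-0.184,-0.184,0.028],[-0.23,-0.23,0.035]], rotation=[[0,0,0.18],[0,0,0.36],[0,0,0.54],[0,0,0.72],[0,0,0.9]])

```text
time: 1.65
ee_pos: [0.4433, -0.0032, 0.3314]
tool_rot: [[-0.149, 0.989, 0.001], [0.989, 0.149, 0.0], [-0.0, 0.001, -1.0]]
wrist_force: [0.4, 1.2, -0.8]
finger_gap: 0.0855
finger_force: 0.0
```

```bash
python3 - <<'E'
from plan import plan
plan([(.425,-.32,.26,9),(.4245,-.349,.20,9)])
E
```

```text
t 1.65 p [ 0.443 -0.003  0.331] th 8.6 gap 0.0855 q6 -0.33
(0.425, -0.32, 0.26, 9) slide [-0.31, -0.066, 0.071] rot [0.001, 0.0, -0.007] rows 5.2
(0.4245, -0.349, 0.2, 9) slide [-0.029, -0.005, 0.06] rot [0.0, 0.0, 0.0] rows 1.1
```

>>> step_arm(slide=[[-0.058,-0.012,0.014],[-0.116,-0.025,0.028],[-0.174,-0.037,0.042],[-0.232,-0.05,0.056],[-0.29,-0.062,0.07]], rotation=[[0,0,0],[0,0,0],[0,0,0],[0,0,0],[0,0,0]])

```text
time: 2.28
ee_pos: [0.4265, -0.2994, 0.2609]
tool_rot: [[-0.155, 0.988, 0.001], [0.988, 0.155, -0.0], [-0.0, 0.001, -1.0]]
wrist_force: [1.5, 0.3, 0.3]
finger_gap: 0.0856
finger_force: 0.0
```

```bash
python3 - <<'E'
from plan import plan;from h import *
t=arm.capture('top');s=arm.capture('scene')
def crop(c,xy,h):
    x,y=proj(c,[*xy,.02]).ravel().astype(int);print(x-h,y-h);return cv2.resize(c['img'][y-h:y+h,x-h:x+h],(390,390),interpolation=cv2.INTER_CUBIC)
a=np.hstack([crop(t,(.44,.145),26),crop(s,(.44,.145),26)]);cv2.imwrite('pics/st.png',a[:,:,::-1])
plan([(.4245,-.349,.2,9),(.4245,-.349,.176,9)])
E
```

```text
235 231
216 165
t 2.38 p [ 0.426 -0.302  0.26 ] th 8.6 gap 0.0854 q6 -0.91
(0.4245, -0.349, 0.2, 9) slide [-0.046, -0.009, 0.06] rot [-0.0, 0.001, -0.006] rows 1.2
(0.4245, -0.349, 0.176, 9) slide [0.0, 0.0, 0.024] rot [0.0, 0.0, 0.0] rows 0.4
```

View pics/st.png

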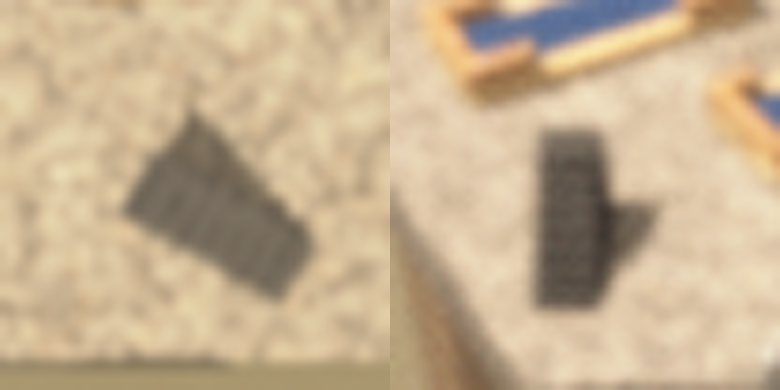

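The step block in the top crop has corners (125,210), (280,300) and (315,245). Its tall end points up and to the left (+x, +y), and the scene crop shows stairs facing the camera with the tall end furthest away. Its long axis lies at about 59°. Now I'll grip the strap.

>>> step_arm(slide=[[-0.023,-0.004,0.03],[-0.046,-0.009,0.06],[-0.046,-0.009,0.075],[-0.046,-0.009,0.083],[-0.046,-0.009,0.083]], rotation=[[0,0,0],[0,0,0],[0,0,0],[0,0,0],[0,0,0]])

```text
time: 3.0
ee_pos: [0.4254, -0.3432, 0.1784]
tool_rot: [[-0.156, 0.988, -0.0], [0.988, 0.156, 0.001], [0.001, -0.0, -1.0]]
wrist_force: [-0.2, 0.5, 0.4]
finger_gap: 0.0856
finger_force: 0.0
```

>>> step_arm(slide=[[0,0,0],[0,0,0],[0,0,0],[0,0,0],[0,0,0]], rotation=[[0,0,0],[0,0,0],[0,0,0],[0,0,0],[0,0,0]], hand=0, force=50)

```text
time: 3.62
ee_pos: [0.4252, -0.3442, 0.1789]
tool_rot: [[-0.155, 0.988, 0.001], [0.988, 0.155, -0.0], [-0.001, 0.0, -1.0]]
wrist_force: [-0.7, 0.2, 6.1]
finger_gap: 0.0233
finger_force: 49.6
```

```bash
python3 - <<'E'
from plan import plan;from h import *
t=arm.capture('top')
lo=ray(t,(274.6,267.3),.003)[0];hi=ray(t,(255.7,254.7),.045)[0];print(lo,hi,np.linalg.norm(hi-lo),np.degrees(np.arctan2(*(hi-lo)[::-1])))
print(ray(t,(216,217),.08),ray(t,(216,217),.05))
plan([])
print(arm.read_state()['finger_force'],arm.read_state()['wrist_force'])
E
```

```text
[0.41530227 0.11087881] [0.44555001 0.15595228] 0.054282074904418394 56.13537266957909
[[0.53969738 0.25589521]] [[0.54559784 0.26444226]]
t 3.67 p [ 0.425 -0.344  0.179] th 8.9 gap 0.0234 q6 -0.98
49.598883390426636 [-0.16633128  1.12349101  6.87570301]
```

```bash
python3 - <<'E'
from plan import plan;from h import *
t=arm.capture('top');s=arm.capture('scene')
a=np.hstack([cv2.resize(c['img'][y:y+50,x:x+50],(400,400),interpolation=cv2.INTER_CUBIC) for c,x,y in((t,190,190),(s,225,125))])
cv2.imwrite('pics/lev.png',a[:,:,::-1])
plan([(.43,-.34,.30,10),(.45,-.05,.30,45),(.48,.22,.30,88.5),(.488,.276,.22,88.5),(.488,.276,.1905,88.5)])
E
```

```text
t 3.77 p [ 0.425 -0.344  0.179] th 8.9 gap 0.0239 q6 -0.98
(0.43, -0.34, 0.3, 10) slide [0.003, 0.005, -0.121] rot [0.001, 0.001, -0.019] rows 1.9
(0.45, -0.05, 0.3, 45) slide [0.282, 0.07, 0.0] rot [0.0, 0.0, -0.611] rows 4.7
(0.48, 0.22, 0.3, 88.5) slide [0.17, 0.212, 0.0] rot [0.0, 0.0, -0.759] rows 4.3
(0.488, 0.276, 0.22, 88.5) slide [-0.007, 0.056, 0.08] rot [0.0, 0.0, 0.0] rows 1.6
(0.488, 0.276, 0.1905, 88.5) slide [0.0, 0.0, 0.03] rot [0.0, 0.0, 0.0] rows 0.5
```

View pics/lev.png

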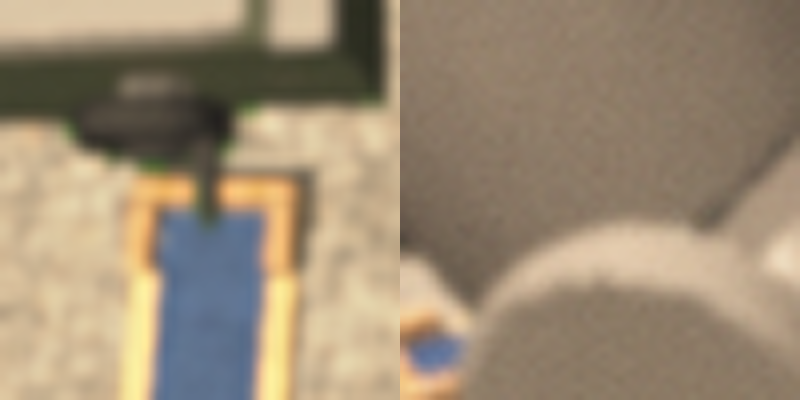

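The right half shows only the arm hiding the view. The left half shows a handwheel at top px (209,205), with its crank handle tip at (215.5,217) over the bay's far end. I'll use the saved first scene picture to get its height.

```bash
python3 - <<'E'
import cv2
a=cv2.imread('pics/scene0.png')[125:185,215:285];cv2.imwrite('pics/lev2.png',cv2.resize(a,(700,600),interpolation=cv2.INTER_CUBIC))
E
```

```text
(no output)
```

View pics/lev2.png

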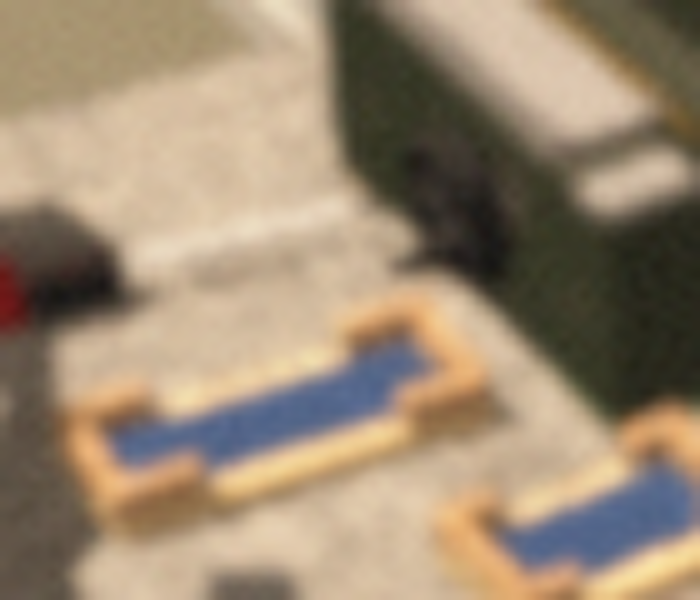

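>>> step_arm(slide=[[0,0,-0.04],[0.003,0.005,-0.08],[0.003,0.005,-0.12],[0.003,0.005,-0.12]], rotation=[[0,0,0],[0,0,0],[0,0,0],[0,0,0]])

```text
time: 4.28
ee_pos: [0.4301, -0.3408, 0.301]
tool_rot: [[-0.156, 0.988, 0.004], [0.988, 0.156, -0.004], [-0.005, 0.004, -1.0]]
wrist_force: [0.1, 0.0, -3.0]
finger_gap: 0.0234
finger_force: 49.9
```

The handwheel is at (260,145) in the scene image and its crank tip at (255,151.5). That puts the tip at about (0.543, 0.261) with z≈0.06, which clears a gripper placed at x≈0.488. I'll carry the strap over.

>>> step_arm(slide=[[0.056,0.014,0],[0.113,0.028,0],[0.169,0.042,0],[0.226,0.056,0],[0.282,0.07,0]], rotation=[[0,0,-0.12],[0,0,-0.24],[0,0,-0.37],[0,0,-0.49],[0,0,-0.61]])

```text
time: 4.9
ee_pos: [0.4543, -0.0491, 0.2969]
tool_rot: [[-0.696, 0.718, -0.002], [0.718, 0.696, 0.001], [0.002, -0.001, -1.0]]
wrist_force: [0.5, -0.4, -1.6]
finger_gap: 0.0229
finger_force: 49.9
```

>>> step_arm(slide=[[0.034,0.042,0],[0.068,0.085,0],[0.102,0.127,0],[0.136,0.17,0],[0.17,0.212,0]], rotation=[[0,0,-0.15],[0,0,-0.3],[0,0,-0.46],[0,0,-0.61],[0,0,-0.76]])

```text
time: 5.52
ee_pos: [0.4895, 0.2202, 0.2966]
tool_rot: [[-0.999, 0.04, -0.003], [0.04, 0.999, -0.001], [0.002, -0.001, -1.0]]
wrist_force: [1.7, -0.9, -2.1]
finger_gap: 0.0232
finger_force: 49.9
```

```bash
python3 - <<'E'
from plan import plan;from h import *
t=arm.capture('top')
plan([(.488,.276,.22,88.5),(.488,.276,.1905,88.5)])
cv2.imwrite('pics/a.png',cv2.resize(t['img'][170:290,180:300],(480,480),interpolation=cv2.INTER_CUBIC)[:,:,::-1])
E
```

```text
t 5.58 p [0.49  0.225 0.297] th 88.2 gap 0.0232 q6 -1.25
(0.488, 0.276, 0.22, 88.5) slide [0.003, 0.05, 0.077] rot [0.003, -0.001, -0.005] rows 1.5
(0.488, 0.276, 0.1905, 88.5) slide [0.0, 0.0, 0.03] rot [0.0, 0.0, 0.0] rows 0.5
```

>>> step_arm(slide=[[0.001,0.025,0.03],[0.003,0.05,0.06],[0.003,0.05,0.077],[0.003,0.05,0.077],[0.003,0.05,0.077]], rotation=[[0,0,0],[0.003,0,0],[0.003,0,-0.005],[0.003,0,-0.005],[0.003,0,-0.005]])

```text
time: 6.2
ee_pos: [0.4892, 0.2683, 0.2212]
tool_rot: [[-0.999, 0.04, -0.0], [0.04, 0.999, -0.003], [0.0, -0.003, -1.0]]
wrist_force: [0.4, 0.1, -2.2]
finger_gap: 0.0231
finger_force: 50.0
```

```bash
python3 - <<'E'
from plan import plan;from h import *
t=arm.capture('top');s=arm.capture('scene')
plan([(.488,.276,.1905,88.5)])
a=np.hstack([cv2.resize(c['img'][y:y+80,x:x+80],(400,400),interpolation=cv2.INTER_CUBIC) for c,x,y in((t,175,195),(s,215,120))])
cv2.imwrite('pics/b.png',a[:,:,::-1])
E
```

```text
t 6.3 p [0.489 0.268 0.222] th 87.7 gap 0.0233 q6 -1.16
(0.488, 0.276, 0.1905, 88.5) slide [0.002, 0.008, 0.031] rot [-0.002, 0.001, -0.014] rows 0.5
```

View pics/b.png

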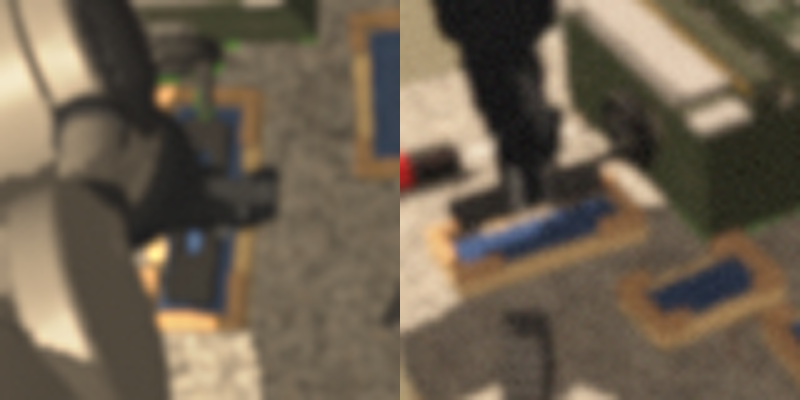

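The strap is held level over its bay, clear of the crank. In the left crop it spans (175–215, 120–310). I'll lower it and release.

>>> step_arm(slide=[[0,0,0.01],[0.002,0.007,0.018],[0.002,0.007,0.025],[0.002,0.007,0.031],[0.002,0.007,0.031]], rotation=[[0,0,0],[0,0,-0.014],[0,0,-0.014],[0,0,-0.014],[0,0,-0.014]])

```text
time: 6.92
ee_pos: [0.4874, 0.2756, 0.1897]
tool_rot: [[-1.0, 0.026, -0.001], [0.026, 1.0, -0.003], [0.001, -0.003, -1.0]]
wrist_force: [-0.0, 0.6, -2.8]
finger_gap: 0.0231
finger_force: 50.0
```

```bash
python3 - <<'E'
from plan import plan
from bench import arm
plan([]);print(arm.read_state()['wrist_force'])
E
```

```text
t 6.92 p [0.487 0.276 0.19 ] th 88.5 gap 0.0231 q6 -1.16
[-0.02275785  0.5723048  -2.78651026]
```

>>> step_arm(slide=[[0,0,0.001],[0,0,0.001]], rotation=[[0,0,0],[0,0,0]])

```text
time: 7.18
ee_pos: [0.4874, 0.2755, 0.1893]
tool_rot: [[-1.0, 0.026, -0.0], [0.026, 1.0, -0.003], [0.0, -0.003, -1.0]]
wrist_force: [-0.9, -0.5, -1.7]
finger_gap: 0.0233
finger_force: 50.0
```

>>> step_arm(slide=[[0,0,0],[0,0,0],[0,0,0],[0,0,0]], rotation=[[0,0,0],[0,0,0],[0,0,0],[0,0,0]], hand=70)

```text
time: 7.68
ee_pos: [0.4874, 0.2756, 0.1894]
tool_rot: [[-1.0, 0.026, 0.0], [0.026, 1.0, -0.003], [-0.0, -0.003, -1.0]]
wrist_force: [0.6, -0.2, 1.1]
finger_gap: 0.0598
finger_force: 0.0
```

>>> step_arm(slide=[[0,0,-0.03],[0,0,-0.08],[0,0,-0.12]], rotation=[[0,0,0],[0,0,0],[0,0,0]])

```text
time: 8.05
ee_pos: [0.4874, 0.276, 0.3111]
tool_rot: [[-1.0, 0.026, 0.001], [0.026, 1.0, -0.003], [-0.001, -0.002, -1.0]]
wrist_force: [0.1, 0.6, 0.3]
finger_gap: 0.0601
finger_force: 0.0
```

```bash
python3 - <<'E'
from plan import plan
plan([(.434,.139,.25,147),(.434,.139,.175,147)])
plan([(.434,.139,.25,-33),(.434,.139,.175,-33)])
E
```

```text
t 8.05 p [0.487 0.276 0.311] th 88.5 gap 0.0601 q6 -1.16
(0.434, 0.139, 0.25, 147) slide [0.05, -0.138, 0.061] rot [-0.003, -0.001, -1.021] rows 5.5
(0.434, 0.139, 0.175, 147) slide [0.0, 0.0, 0.075] rot [0.0, 0.0, 0.0] rows 1.2
t 8.05 p [0.487 0.276 0.311] th 88.5 gap 0.0601 q6 -1.16
(0.434, 0.139, 0.25, -33) slide [0.05, -0.138, 0.061] rot [-0.001, 0.003, 2.121] rows 11.4
(0.434, 0.139, 0.175, -33) slide [0.0, 0.0, 0.075] rot [0.0, 0.0, 0.0] rows 1.2
```

>>> step_arm(slide=[[0.01,-0.028,0.01],[0.02,-0.056,0.02],[0.03,-0.084,0.03],[0.04,-0.11,0.045],[0.05,-0.138,0.061]], rotation=[[0,0,-0.18],[0,0,-0.37],[0,0,-0.55],[0,0,-0.74],[0,0,-0.92]], hand=90)

```text
time: 8.68
ee_pos: [0.4335, 0.1384, 0.2485]
tool_rot: [[-0.621, -0.784, 0.001], [-0.784, 0.621, -0.003], [0.002, -0.002, -1.0]]
wrist_force: [-0.9, 0.2, -0.3]
finger_gap: 0.0767
finger_force: 0.0
```

```bash
python3 - <<'E'
from plan import plan;from h import *
t=arm.capture('top')
plan([(.434,.139,.25,147),(.434,.139,.18,147)])
g=cv2.GaussianBlur(cv2.cvtColor(big(t),cv2.COLOR_RGB2GRAY),(0,0),2)
cv2.imwrite('pics/b2.png',cv2.resize(t['img'][195:290,180:310],(780,570),interpolation=cv2.INTER_CUBIC)[:,:,::-1])
E
```

```text
t 8.72 p [0.431 0.136 0.246] th 142.1 gap 0.0766 q6 -2.34
(0.434, 0.139, 0.25, 147) slide [-0.004, -0.0, -0.004] rot [0.002, -0.007, -0.085] rows 0.5
(0.434, 0.139, 0.18, 147) slide [0.0, 0.0, 0.07] rot [0.0, 0.0, 0.0] rows 1.1
```

View pics/b2.png

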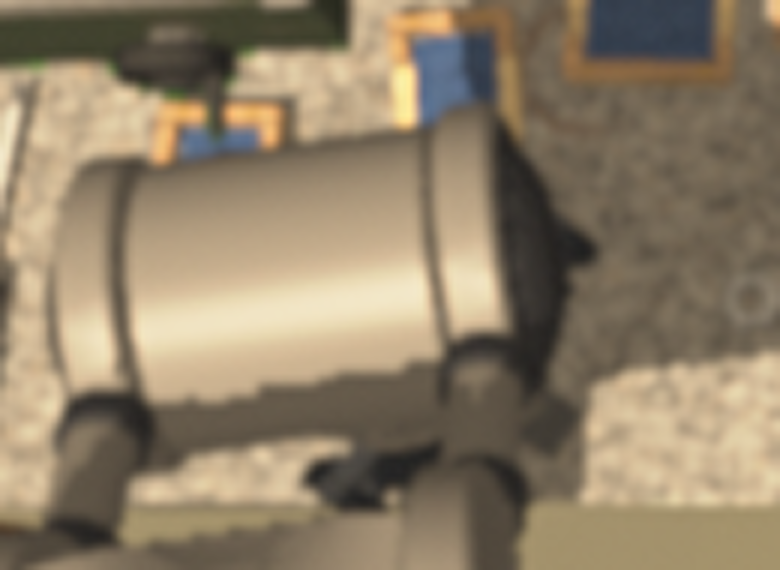

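The arm hides the step block here, so this picture tells me nothing new about it. I'll go on the earlier measurement.

>>> step_arm(slide=[[-0.003,0,0.01],[-0.003,0,0.03],[-0.003,0,0.05],[-0.003,0,0.066],[-0.003,0,0.066]], rotation=[[0,0,-0.085],[0,0,-0.085],[0,0,-0.085],[0,0,-0.085],[0,0,-0.085]])

```text
time: 9.35
ee_pos: [0.4354, 0.1413, 0.1819]
tool_rot: [[-0.558, -0.83, -0.002], [-0.83, 0.558, -0.003], [0.004, 0.0, -1.0]]
wrist_force: [0.2, 0.1, 0.9]
finger_gap: 0.077
finger_force: 0.0
```

>>> step_arm(slide=[[0,0,0],[0,0,0],[0,0,0],[0,0,0],[0,0,0]], rotation=[[0,0,0],[0,0,0],[0,0,0],[0,0,0],[0,0,0]], hand=0)

```text
time: 9.98
ee_pos: [0.4358, 0.1414, 0.1834]
tool_rot: [[-0.558, -0.83, 0.001], [-0.83, 0.558, -0.003], [0.002, -0.002, -1.0]]
wrist_force: [-1.0, 0.7, 4.9]
finger_gap: 0.0249
finger_force: 49.6
```

```bash
python3 - <<'E'
from plan import plan;from h import *
s=arm.capture('scene');plan([]);print(arm.read_state()['wrist_force'],arm.read_state()['ft_torque'])
x,y=proj(s,[.434,.139,.04]).ravel().astype(int);x-=40;y-=40
cv2.imwrite('pics/b3.png',cv2.resize(s['img'][y:y+80,x:x+80],(560,560),interpolation=cv2.INTER_CUBIC)[:,:,::-1]);print(x,y)
E
```

```text
t 10.03 p [0.436 0.141 0.183] th 146.1 gap 0.025 q6 -2.4
[-0.21338684  0.73958936  6.34352064] [ 0.10482298  0.30718909 -0.00292687]
200 148
```

View pics/b3.png

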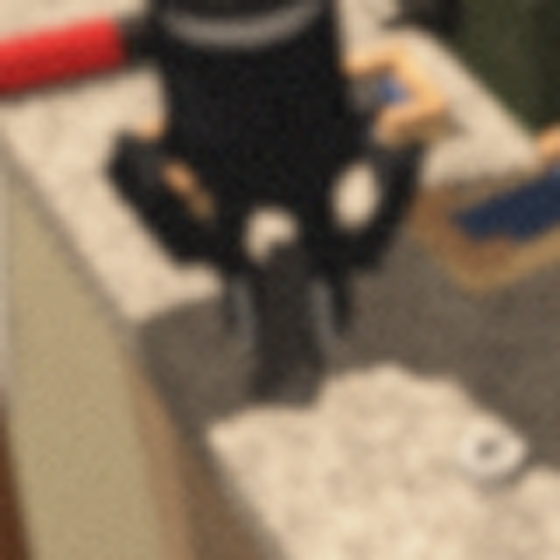

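The step block is gripped across its width. Its low end shows at (290,400) in the crop, which is scene px (241.4,205). From that I'll work out the offset along the block.

```bash
python3 - <<'E'
from plan import plan;from h import *
s=arm.capture('scene');lo=ray(s,(241.4,205.3),.002)[0];g=np.array([.436,.141]);d=g-lo;print(lo,d,np.linalg.norm(d))
plan([(.436,.141,.28,146),(.54,.155,.28,95),(.558,.164,.23,95)])
E
```

```text
[0.41867157 0.11071334] [0.01732843 0.03028666] 0.03489349529211927
t 10.07 p [0.436 0.141 0.183] th 146.1 gap 0.0254 q6 -2.4
(0.436, 0.141, 0.28, 146) slide [0.0, -0.001, -0.097] rot [-0.002, -0.002, 0.002] rows 1.5
(0.54, 0.155, 0.28, 95) slide [-0.07, -0.078, 0.0] rot [0.0, 0.0, 0.89] rows 4.8
(0.558, 0.164, 0.23, 95) slide [-0.019, 0.007, 0.05] rot [0.0, 0.0, 0.0] rows 0.9
```

>>> step_arm(slide=[[0,0,-0.03],[0,0,-0.06],[0,0,-0.097]], rotation=[[0,0,0],[0,0,0],[0,0,0]])

```text
time: 10.45
ee_pos: [0.4353, 0.1415, 0.2804]
tool_rot: [[-0.558, -0.83, -0.001], [-0.83, 0.558, -0.003], [0.003, -0.001, -1.0]]
wrist_force: [-0.7, 0.6, -1.7]
finger_gap: 0.0248
finger_force: 49.7
```

>>> step_arm(slide=[[-0.014,-0.016,0],[-0.028,-0.032,0],[-0.042,-0.048,0],[-0.056,-0.064,0],[-0.07,-0.078,0]], rotation=[[0,0,0.18],[0,0,0.36],[0,0,0.54],[0,0,0.72],[0,0,0.89]])

```text
time: 11.08
ee_pos: [0.54, 0.1561, 0.2795]
tool_rot: [[-0.997, -0.083, -0.001], [-0.083, 0.997, -0.003], [0.001, -0.003, -1.0]]
wrist_force: [0.7, 0.3, -2.3]
finger_gap: 0.0249
finger_force: 49.8
```

```bash
python3 - <<'E'
from plan import plan
plan([(.5685,.167,.215,95),(.5685,.167,.1945,95)])
E
```

```text
t 11.07 p [0.54  0.156 0.28 ] th 94.8 gap 0.0249 q6 -1.51
(0.5685, 0.167, 0.215, 95) slide [-0.029, 0.009, 0.064] rot [-0.003, -0.001, -0.004] rows 1.1
(0.5685, 0.167, 0.1945, 95) slide [0.0, 0.0, 0.02] rot [0.0, 0.0, 0.0] rows 0.3
```

>>> step_arm(slide=[[-0.015,0.005,0.03],[-0.029,0.009,0.05],[-0.029,0.009,0.065],[-0.029,0.009,0.065],[-0.029,0.009,0.065]], rotation=[[0,0,0],[-0.003,0,0],[-0.003,0,0],[-0.003,0,0],[-0.003,0,0]])

```text
time: 11.7
ee_pos: [0.5674, 0.1674, 0.2153]
tool_rot: [[-0.996, -0.089, 0.0], [-0.089, 0.996, 0.0], [-0.0, 0.0, -1.0]]
wrist_force: [-0.1, 1.2, -1.4]
finger_gap: 0.0249
finger_force: 49.8
```

```bash
python3 - <<'E'
from plan import plan
plan([(.5685,.167,.1945,95)])
E
```

```text
t 11.7 p [0.567 0.167 0.215] th 95.1 gap 0.0249 q6 -1.5
(0.5685, 0.167, 0.1945, 95) slide [-0.001, -0.0, 0.021] rot [0.0, 0.0, 0.002] rows 0.3
```

>>> step_arm(slide=[[-0.001,0,0.01],[-0.001,0,0.018],[-0.001,0,0.021],[-0.001,0,0.021],[-0.001,0,0.021]], rotation=[[0,0,0],[0,0,0],[0,0,0],[0,0,0],[0,0,0]])

```text
time: 12.32
ee_pos: [0.5686, 0.1676, 0.1935]
tool_rot: [[-0.996, -0.089, -0.0], [-0.089, 0.996, 0.0], [0.0, 0.0, -1.0]]
wrist_force: [0.0, -0.3, -2.1]
finger_gap: 0.0248
finger_force: 49.9
```

>>> step_arm(slide=[[0,0,0.001],[0,0,0.001],[0,0,0.001]], rotation=[[0,0,0],[0,0,0],[0,0,0]])

```text
time: 12.7
ee_pos: [0.5686, 0.1676, 0.1934]
tool_rot: [[-0.996, -0.089, 0.0], [-0.089, 0.996, 0.0], [-0.0, 0.0, -1.0]]
wrist_force: [-2.5, -0.8, 5.9]
finger_gap: 0.0252
finger_force: 50.8
```

>>> step_arm(slide=[[0,0,0],[0,0,0],[0,0,0],[0,0,0]], rotation=[[0,0,0],[0,0,0],[0,0,0],[0,0,0]], hand=70)

```text
time: 13.2
ee_pos: [0.5686, 0.1676, 0.1925]
tool_rot: [[-0.996, -0.089, -0.0], [-0.089, 0.996, 0.0], [0.0, 0.0, -1.0]]
wrist_force: [-0.4, -0.5, 0.4]
finger_gap: 0.0596
finger_force: 0.0
```

>>> step_arm(slide=[[0,0,-0.03],[0,0,-0.08],[0,0,-0.12]], rotation=[[0,0,0],[0,0,0],[0,0,0]])

```text
time: 13.58
ee_pos: [0.5687, 0.1676, 0.3143]
tool_rot: [[-0.996, -0.089, 0.001], [-0.089, 0.996, 0.0], [-0.001, 0.0, -1.0]]
wrist_force: [1.1, 0.1, -0.8]
finger_gap: 0.0597
finger_force: 0.0
```

```bash
python3 - <<'E'
from plan import plan
for o in(0,180):plan([(.52,-.05,.3,92-o/2),(.462,-.225,.27,137-o),(.462,-.225,.25,137-o),(.462,-.225,.177,137-o)])
E
```

```text
t 13.57 p [0.569 0.168 0.314] th 95.1 gap 0.0597 q6 -1.5
(0.52, -0.05, 0.3, 92.0) slide [0.068, -0.212, 0.014] rot [0.0, 0.001, 0.054] rows 3.6
(0.462, -0.225, 0.27, 137) slide [0.064, -0.173, 0.03] rot [0.0, 0.0, -0.785] rows 4.2
(0.462, -0.225, 0.25, 137) slide [0.0, 0.0, 0.02] rot [0.0, 0.0, 0.0] rows 0.3
(0.462, -0.225, 0.177, 137) slide [0.0, 0.0, 0.073] rot [0.0, 0.0, 0.0] rows 1.2
t 13.57 p [0.569 0.168 0.314] th 95.1 gap 0.0597 q6 -1.5
(0.52, -0.05, 0.3, 2.0) slide [0.068, -0.212, 0.014] rot [0.001, 0.0, 1.625] rows 8.7
(0.462, -0.225, 0.27, -43) slide [-0.173, -0.064, 0.03] rot [0.0, 0.0, 0.785] rows 4.2
(0.462, -0.225, 0.25, -43) slide [0.0, 0.0, 0.02] rot [0.0, 0.0, 0.0] rows 0.3
(0.462, -0.225, 0.177, -43) slide [0.0, 0.0, 0.073] rot [0.0, 0.0, 0.0] rows 1.2
```

>>> step_arm(slide=[[0.017,-0.053,0.003],[0.034,-0.106,0.007],[0.051,-0.159,0.01],[0.068,-0.212,0.014]], rotation=[[0,0,0],[0,0,0.02],[0,0,0.04],[0,0,0.054]], hand=100)

```text
time: 14.08
ee_pos: [0.5192, -0.0512, 0.2987]
tool_rot: [[-0.999, -0.035, 0.0], [-0.035, 0.999, -0.0], [-0.0, -0.0, -1.0]]
wrist_force: [0.7, -1.1, 0.2]
finger_gap: 0.0852
finger_force: 0.0
```

>>> step_arm(slide=[[0.013,-0.034,0.006],[0.026,-0.068,0.012],[0.039,-0.102,0.018],[0.052,-0.136,0.024],[0.064,-0.173,0.03]], rotation=[[0,0,-0.16],[0,0,-0.32],[0,0,-0.48],[0,0,-0.64],[0,0,-0.785]])

```text
time: 14.7
ee_pos: [0.4614, -0.2258, 0.2685]
tool_rot: [[-0.678, -0.735, -0.0], [-0.735, 0.678, -0.0], [0.0, 0.0, -1.0]]
wrist_force: [0.2, -0.7, 0.5]
finger_gap: 0.0852
finger_force: 0.0
```

```bash
python3 - <<'E'
from plan import plan
from h import *
# meanwhile re-measure stud/nut? first the placed pieces
t=arm.capture('top');b=big(t).astype(int)
plan([(.460,-.225,.22,137),(.460,-.225,.175,137)])
for nm,xy,z in(('strap',(.498,.276),.0165),('step',(.563,.166),.02)):
    g=cv2.GaussianBlur(b.astype(np.uint8),(0,0),2).astype(int);m=(g.max(2)<105)&(abs(g[:,:,2]-g[:,:,0])<25)&roi(t,xy,.055,.02)
    print(nm,rect(t,m,z,400))
E
```

```text
t 14.75 p [ 0.461 -0.229  0.268] th 137.6 gap 0.0847 q6 -3.01
(0.46, -0.225, 0.22, 137) slide [-0.003, 0.003, 0.048] rot [-0.001, -0.002, 0.01] rows 0.8
(0.46, -0.225, 0.175, 137) slide [0.0, 0.0, 0.045] rot [0.0, 0.0, 0.0] rows 0.7
strap [(497, 276, 56.8, 12.0, -0.3), (495, 261, 97.6, 15.6, 5.9)]
step [(567, 152, 62.8, 10.2, 7.4)]
```

>>> step_arm(slide=[[-0.003,0.002,0.03],[-0.003,0.002,0.06],[-0.003,0.002,0.08],[-0.003,0.002,0.093],[-0.003,0.002,0.093]], rotation=[[0,0,0.01],[0,0,0.01],[0,0,0.01],[0,0,0.01],[0,0,0.01]])

```text
time: 15.38
ee_pos: [0.4623, -0.2211, 0.175]
tool_rot: [[-0.689, -0.724, -0.002], [-0.724, 0.689, 0.001], [0.0, 0.002, -1.0]]
wrist_force: [-0.5, -0.8, -0.3]
finger_gap: 0.0852
finger_force: 0.0
```

>>> step_arm(slide=[[0,0,0],[0,0,0],[0,0,0],[0,0,0],[0,0,0]], rotation=[[0,0,0],[0,0,0],[0,0,0],[0,0,0],[0,0,0]], hand=0, force=60)

```text
time: 16.0
ee_pos: [0.4624, -0.221, 0.1764]
tool_rot: [[-0.689, -0.724, -0.0], [-0.724, 0.689, 0.0], [0.0, 0.0, -1.0]]
wrist_force: [-1.8, 2.0, 5.9]
finger_gap: 0.0411
finger_force: 61.8
```

```bash
python3 - <<'E'
from plan import plan
plan([(.460,-.225,.27,137),(.54,-.05,.28,110),(.61,.07,.25,91),(.616,.077,.21,91)])
E
```

```text
t 16.0 p [ 0.462 -0.221  0.176] th 136.4 gap 0.0411 q6 -2.98
(0.46, -0.225, 0.27, 137) slide [0.005, -0.001, -0.094] rot [0.0, -0.0, -0.01] rows 1.5
(0.54, -0.05, 0.28, 110) slide [-0.183, 0.061, -0.01] rot [0.0, 0.0, 0.471] rows 3.1
(0.61, 0.07, 0.25, 91) slide [-0.107, 0.089, 0.03] rot [0.0, 0.0, 0.332] rows 2.3
(0.616, 0.077, 0.21, 91) slide [-0.006, 0.007, 0.04] rot [0.0, 0.0, 0.0] rows 0.7
```

>>> step_arm(slide=[[0,0,-0.03],[0,0,-0.06],[0,0,-0.1]], rotation=[[0,0,0],[0,0,0],[0,0,0]])

```text
time: 16.38
ee_pos: [0.462, -0.2209, 0.2759]
tool_rot: [[-0.689, -0.724, -0.002], [-0.724, 0.689, 0.001], [0.001, 0.003, -1.0]]
wrist_force: [0.8, -0.7, -4.1]
finger_gap: 0.0414
finger_force: 62.2
```

>>> step_arm(slide=[[-0.046,0.015,-0.002],[-0.092,0.03,-0.004],[-0.138,0.045,-0.006],[-0.184,0.06,-0.008]], rotation=[[0,0,0.12],[0,0,0.24],[0,0,0.36],[0,0,0.47]])

```text
time: 16.88
ee_pos: [0.5461, -0.0451, 0.2835]
tool_rot: [[-0.944, -0.33, -0.001], [-0.33, 0.944, 0.0], [0.001, 0.0, -1.0]]
wrist_force: [0.4, -0.4, -3.0]
finger_gap: 0.0407
finger_force: 62.2
```

```bash
python3 - <<'E'
from plan import plan
plan([(.62,.077,.24,91),(.62,.077,.188,91)])
E
```

```text
t 16.88 p [ 0.546 -0.045  0.284] th 109.3 gap 0.0407 q6 -2.13
(0.62, 0.077, 0.24, 91) slide [-0.11, 0.091, 0.044] rot [0.0, -0.001, 0.319] rows 2.4
(0.62, 0.077, 0.188, 91) slide [0.0, 0.0, 0.052] rot [0.0, 0.0, 0.0] rows 0.8
```

>>> step_arm(slide=[[-0.037,0.03,0.015],[-0.074,0.06,0.03],[-0.11,0.091,0.044],[-0.11,0.091,0.044],[-0.11,0.091,0.044]], rotation=[[0,0,0.11],[0,0,0.22],[0,0,0.32],[0,0,0.32],[0,0,0.32]])

```text
time: 17.5
ee_pos: [0.6188, 0.076, 0.239]
tool_rot: [[-1.0, -0.021, -0.002], [-0.021, 1.0, -0.0], [0.002, -0.0, -1.0]]
wrist_force: [-0.2, -0.4, -4.4]
finger_gap: 0.0413
finger_force: 62.5
```

```bash
python3 - <<'E'
from plan import plan
plan([(.62,.077,.188,91)])
E
```

```text
t 17.5 p [0.619 0.076 0.239] th 91.2 gap 0.0413 q6 -1.59
(0.62, 0.077, 0.188, 91) slide [-0.001, 0.001, 0.051] rot [-0.0, -0.002, 0.004] rows 0.8
```

>>> step_arm(slide=[[-0.001,0.001,0.02],[-0.001,0.001,0.038],[-0.001,0.001,0.048],[-0.001,0.001,0.051],[-0.001,0.001,0.052]], rotation=[[0,0,0],[0,0,0],[0,0,0],[0,0,0],[0,0,0]])

```text
time: 18.12
ee_pos: [0.6203, 0.0768, 0.1878]
tool_rot: [[-1.0, -0.02, 0.0], [-0.02, 1.0, 0.0], [-0.0, 0.0, -1.0]]
wrist_force: [0.0, -0.6, -3.9]
finger_gap: 0.0406
finger_force: 62.5
```

>>> step_arm(slide=[[0,0,0],[0,0,0],[0,0,0],[0,0,0]], rotation=[[0,0,0],[0,0,0],[0,0,0],[0,0,0]], hand=80)

```text
time: 18.62
ee_pos: [0.6202, 0.077, 0.1878]
tool_rot: [[-1.0, -0.02, 0.0], [-0.02, 1.0, 0.0], [-0.0, 0.0, -1.0]]
wrist_force: [-0.1, 0.5, -0.1]
finger_gap: 0.0681
finger_force: 0.0
```

>>> step_arm(slide=[[0,0,-0.03],[0,0,-0.08],[0,0,-0.12]], rotation=[[0,0,0],[0,0,0],[0,0,0]])

```text
time: 19.0
ee_pos: [0.6202, 0.077, 0.3095]
tool_rot: [[-1.0, -0.02, 0.001], [-0.02, 1.0, 0.0], [-0.001, 0.0, -1.0]]
wrist_force: [0.3, -0.2, 0.9]
finger_gap: 0.0682
finger_force: 0.0
```

```bash
python3 - <<'E'
from plan import plan
from h import *
plan([(.472,-.091,.25,27.5),(.472,-.091,.178,27.5)])
I=np.mean([arm.capture('top')['img'].astype(float) for _ in range(10)],0);t=arm.capture('top')
g=cv2.resize(I[228:262,288:326].astype(np.float32),None,fx=8,fy=8,interpolation=cv2.INTER_CUBIC)
cv2.imwrite('pics/nut.png',cv2.resize(np.clip(g,0,255).astype(np.uint8),(608,544))[:,:,::-1])
E
```

```text
t 19.0 p [0.62  0.077 0.309] th 91.2 gap 0.0682 q6 -1.59
(0.472, -0.091, 0.25, 27.5) slide [0.152, -0.165, 0.059] rot [0.001, 0.001, 1.111] rows 5.9
(0.472, -0.091, 0.178, 27.5) slide [0.0, 0.0, 0.072] rot [0.0, 0.0, 0.0] rows 1.2
```

View pics/nut.png

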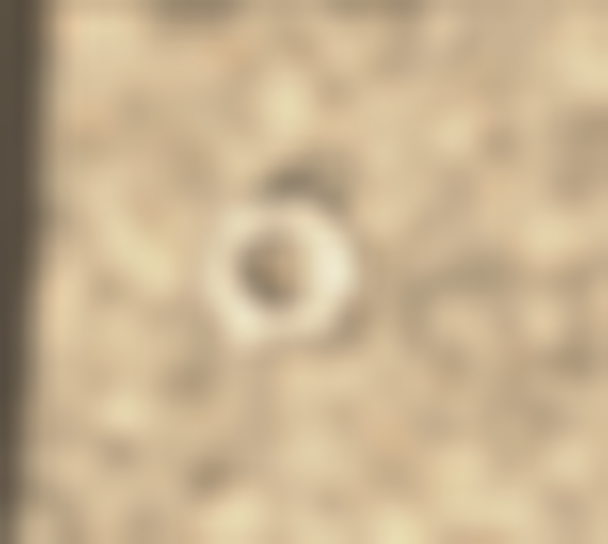

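The nut's bright ring is centred at crop (285,270), which is image px (305.3,244.4). Corners show on the right (357,267) and lower left (237,345), so its flats face about 0°, 60° and 120° in world. I'll grip at 60°.

```bash
python3 - <<'E'
from plan import plan
from h import *
t=arm.capture('top');print(ray(t,(305.3,244.4),.011))
I=np.mean([arm.capture('scene')['img'].astype(float) for _ in range(3)],0)
s=arm.capture('scene');b=cv2.resize(I.astype(np.float32),None,fx=4,fy=4,interpolation=cv2.INTER_CUBIC);b=np.clip(b,0,255).astype(np.uint8)
sat=cv2.cvtColor(cv2.GaussianBlur(b,(0,0),3),cv2.COLOR_RGB2HSV)[:,:,1]
print(rect(s,(sat<52)&roi(s,(.474,.027),.024),.011,150))
plan([(.474,.027,.24,60),(.474,.027,.183,60)])
E
```

```text
[[0.47588863 0.02772132]]
[(469, 28, 24.4, 22.1, -51.1)]
t 19.8 p [0.62  0.077 0.307] th 91.2 gap 0.0683 q6 -1.59
(0.474, 0.027, 0.24, 60) slide [0.147, -0.047, 0.067] rot [-0.0, -0.001, 0.544] rows 2.9
(0.474, 0.027, 0.183, 60) slide [0.0, 0.0, 0.057] rot [0.0, 0.0, 0.0] rows 0.9
```

>>> step_arm(slide=[[0.05,-0.016,0.02],[0.1,-0.031,0.04],[0.148,-0.045,0.067],[0.148,-0.045,0.067],[0.148,-0.045,0.067]], rotation=[[0,0,0.18],[0,0,0.36],[0,0,0.545],[0,0,0.545],[0,0,0.545]])

```text
time: 20.42
ee_pos: [0.474, 0.0288, 0.2413]
tool_rot: [[-0.866, 0.5, 0.002], [0.5, 0.866, -0.0], [-0.002, 0.001, -1.0]]
wrist_force: [-0.9, -0.8, 0.4]
finger_gap: 0.0684
finger_force: 0.0
```

```bash
python3 - <<'E'
from plan import plan
plan([(.473,.028,.178,60)])
E
```

```text
t 20.43 p [0.474 0.029 0.241] th 60.0 gap 0.0684 q6 -1.15
(0.473, 0.028, 0.178, 60) slide [0.001, -0.001, 0.063] rot [0.001, 0.002, -0.001] rows 1.0
```

>>> step_arm(slide=[[0.001,-0.001,0.02],[0.001,-0.001,0.04],[0.001,-0.001,0.055],[0.001,-0.001,0.063],[0.001,-0.001,0.063]], rotation=[[0,0,0],[0,0,0],[0,0,0],[0,0,0],[0,0,0]])

```text
time: 21.05
ee_pos: [0.4725, 0.0287, 0.1776]
tool_rot: [[-0.866, 0.5, 0.0], [0.5, 0.866, 0.0], [-0.0, 0.0, -1.0]]
wrist_force: [-0.7, -0.1, -0.1]
finger_gap: 0.0687
finger_force: 0.0
```

>>> step_arm(slide=[[0,0,0],[0,0,0],[0,0,0],[0,0,0],[0,0,0]], rotation=[[0,0,0],[0,0,0],[0,0,0],[0,0,0],[0,0,0]], hand=0, force=30)

```text
time: 21.68
ee_pos: [0.472, 0.0286, 0.1785]
tool_rot: [[-0.865, 0.501, 0.001], [0.501, 0.865, -0.0], [-0.001, 0.001, -1.0]]
wrist_force: [-1.4, 0.4, 6.1]
finger_gap: 0.0308
finger_force: 29.2
```

>>> step_arm(slide=[[0,0,0],[0,0,0]], rotation=[[0,0,0],[0,0,0]])

```text
time: 21.92
ee_pos: [0.472, 0.0286, 0.1785]
tool_rot: [[-0.865, 0.501, 0.001], [0.501, 0.865, -0.0], [-0.001, 0.001, -1.0]]
wrist_force: [-2.2, 0.6, 5.4]
finger_gap: 0.0304
finger_force: 29.2
```

```bash
python3 - <<'E'
from plan import plan
plan([(.473,.028,.24,60),(.63,-.018,.24,88),(.63,-.018,.19,88)])
E
```

```text
t 21.93 p [0.472 0.029 0.179] th 59.9 gap 0.0304 q6 -1.15
(0.473, 0.028, 0.24, 60) slide [-0.001, 0.0, -0.061] rot [0.001, 0.001, -0.001] rows 1.0
(0.63, -0.018, 0.24, 88) slide [-0.159, 0.039, 0.0] rot [0.0, 0.0, -0.489] rows 2.6
(0.63, -0.018, 0.19, 88) slide [0.0, 0.0, 0.05] rot [0.0, 0.0, 0.0] rows 0.8
```

>>> step_arm(slide=[[0,0,0],[0,0,0],[0,0,0],[0,0,0]], rotation=[[0,0,0],[0,0,0],[0,0,0],[0,0,0]], hand=75)

```text
time: 22.42
ee_pos: [0.4717, 0.0286, 0.1775]
tool_rot: [[-0.865, 0.501, -0.001], [0.501, 0.865, 0.0], [0.0, -0.0, -1.0]]
wrist_force: [-0.9, 0.5, 0.9]
finger_gap: 0.0639
finger_force: 0.0
```

```bash
python3 - <<'E'
from h import *
t=arm.capture('top');s=arm.capture('scene')
a=np.hstack([cv2.resize(c['img'][y:y+40,x:x+40],(400,400),interpolation=cv2.INTER_CUBIC) for c,x,y in((t,286,225),(s,250,193))])
cv2.imwrite('pics/n2.png',a[:,:,::-1])
E
```

```text
(no output)
```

View pics/n2.png

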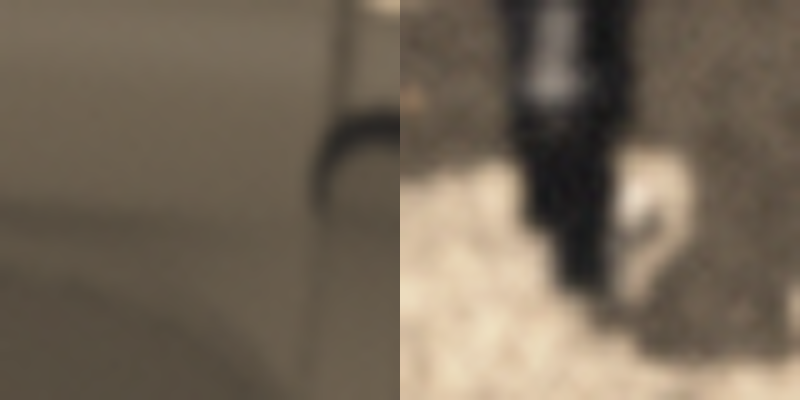

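The near finger hides most of the nut, which still lies flat at about scene px (273,213). I'll regrip it a little deeper.

>>> step_arm(slide=[[0,0,0.003],[0,0,0.004],[0,0,0.004]], rotation=[[0,0,0],[0,0,0],[0,0,0]])

```text
time: 22.9
ee_pos: [0.4717, 0.0286, 0.1734]
tool_rot: [[-0.865, 0.501, -0.001], [0.501, 0.865, 0.0], [0.001, -0.0, -1.0]]
wrist_force: [0.2, 0.5, 0.1]
finger_gap: 0.0639
finger_force: 0.0
```

>>> step_arm(slide=[[0,0,0],[0,0,0],[0,0,0],[0,0,0],[0,0,0]], rotation=[[0,0,0],[0,0,0],[0,0,0],[0,0,0],[0,0,0]], hand=0, force=30)

```text
time: 23.52
ee_pos: [0.4717, 0.0286, 0.1739]
tool_rot: [[-0.865, 0.501, 0.0], [0.501, 0.865, 0.0], [-0.0, 0.0, -1.0]]
wrist_force: [-1.0, 0.1, 6.0]
finger_gap: 0.0315
finger_force: 29.5
```

>>> step_arm(slide=[[0,0,0],[0,0,0],[0,0,0],[0,0,-0.004],[0,0,-0.004]], rotation=[[0,0,0],[0,0,0],[0,0,0],[0,0,0],[0,0,0]], hand=75)

```text
time: 24.15
ee_pos: [0.4718, 0.0286, 0.1779]
tool_rot: [[-0.865, 0.501, 0.0], [0.501, 0.865, 0.0], [-0.0, 0.0, -1.0]]
wrist_force: [-0.0, -0.7, -1.0]
finger_gap: 0.0639
finger_force: 0.0
```

>>> step_arm(slide=[[0,0,-0.06],[0,0,-0.12],[0.06,-0.02,-0.14],[0.12,-0.04,-0.14],[0.12,-0.04,-0.14]], rotation=[[0,0,0],[0,0,0],[0,0,0],[0,0,0],[0,0,0]])

```text
time: 24.78
ee_pos: [0.3438, 0.0548, 0.3175]
tool_rot: [[-0.866, 0.5, -0.003], [0.5, 0.866, 0.0], [0.003, -0.001, -1.0]]
wrist_force: [0.8, 0.1, -0.5]
finger_gap: 0.0642
finger_force: 0.0
```

```bash
python3 - <<'E'
from h import *
from plan import plan
plan([])
for n,th in(('top',60),('scene',52)):
    I=np.mean([arm.capture(n)['img'].astype(float) for _ in range(5)],0).astype(np.uint8);c=arm.capture(n)
    b=cv2.resize(I,None,fx=4,fy=4,interpolation=cv2.INTER_CUBIC)
    hsv=cv2.cvtColor(cv2.GaussianBlur(b,(0,0),3),cv2.COLOR_RGB2HSV);sat=hsv[:,:,1]
    R=roi(c,(.473,.028),.045)
    for t2 in(th-4,th,th+3):print(n,t2,rect(c,(sat<t2)&(hsv[:,:,2]>140)&R,.008,150))
    print(np.percentile(sat[R],[1,5,50]),np.percentile(hsv[:,:,2][R],[1,50,99]))
E
```

```text
t 24.77 p [0.344 0.055 0.317] th 60.0 gap 0.0642 q6 -1.11
top 56 []
top 60 []
top 63 []
[56. 59. 67.] [ 97. 110. 150.]
scene 48 []
scene 52 []
scene 55 []
[52. 54. 68.] [ 90. 104. 170.]
```

```bash
python3 - <<'E'
from plan import plan
plan([(.45,-.15,.30,27.5)])
E
```

```text
t 25.38 p [0.348 0.054 0.317] th 59.9 gap 0.0639 q6 -1.11
(0.45, -0.15, 0.3, 27.5) slide [-0.19, -0.125, 0.017] rot [-0.0, -0.001, 0.566] rows 3.7
```

>>> step_arm(slide=[[-0.048,-0.031,0.004],[-0.096,-0.062,0.008],[-0.144,-0.093,0.012],[-0.19,-0.125,0.017],[-0.19,-0.125,0.017]], rotation=[[0,0,0.14],[0,0,0.28],[0,0,0.42],[0,0,0.566],[0,0,0.566]])

```text
time: 26.0
ee_pos: [0.4508, -0.1525, 0.2999]
tool_rot: [[-0.457, 0.889, 0.0], [0.889, 0.457, -0.001], [-0.001, -0.0, -1.0]]
wrist_force: [0.1, 0.7, -0.1]
finger_gap: 0.0635
finger_force: 0.0
```

```bash
cat > nut.py <<'E'
from h import *
from plan import plan
for n,th in(('top',60),('scene',52)):
    I=np.mean([arm.capture(n)['img'].astype(float) for _ in range(4)],0).astype(np.uint8);c=arm.capture(n)
    b=cv2.resize(I,None,fx=4,fy=4,interpolation=cv2.INTER_CUBIC)
    hsv=cv2.cvtColor(cv2.GaussianBlur(b,(0,0),3),cv2.COLOR_RGB2HSV);sat=hsv[:,:,1]
    R=roi(c,(.473,.028),.045)
    for t2 in(th-4,th,th+3):print(n,t2,rect(c,(sat<t2)&(hsv[:,:,2]>140)&R,.008,150))
    print(np.percentile(sat[R],[1,5,50]),np.percentile(hsv[:,:,2][R],[1,50,99]))
    if n=='top':
        # ascii map of saturation round the nut, 1 px grid
        h0=cv2.cvtColor(I,cv2.COLOR_RGB2HSV);print(h0[236:254,297:315,1]);print(h0[236:254,297:315,2])
plan([(.472,-.091,.22,27.5),(.472,-.091,.175,27.5)])
E
python3 nut.py
```

```text
top 56 []
top 60 []
top 63 []
[56. 59. 68.] [102.   116.   216.83]
[[70 70 70 69 65 67 67 67 68 67 68 70 71 73 68 66 66 68]
 [69 68 72 71 68 67 66 65 68 67 66 70 68 67 67 66 66 67]
 [69 68 72 68 67 66 66 65 64 67 66 66 66 67 67 66 66 65]
 [68 69 67 68 68 66 65 64 63 64 65 67 67 67 68 69 68 67]
 [72 70 68 65 67 64 63 61 61 58 60 61 64 69 69 69 68 67]
 [74 70 68 66 67 63 56 57 54 56 57 56 63 65 69 68 67 66]
 [71 72 70 69 65 61 55 55 55 55 57 57 58 64 65 68 67 66]
 [69 72 71 69 63 60 55 55 59 60 61 58 56 58 64 69 68 67]
 [69 70 70 69 62 56 56 60 67 68 64 60 56 58 61 66 67 67]
 [69 69 68 64 59 56 57 64 69 69 66 61 57 56 61 66 66 67]
 [67 66 67 65 59 57 58 62 65 67 62 58 55 58 61 67 66 64]
 [68 66 66 63 60 60 56 58 59 62 58 58 55 58 64 69 65 65]
 [65 65 64 64 66 63 60 56 55 54 56 57 56 60 68 67 66 67]
 [65 67 66 64 66 66 63 58 55 56 56 58 61 64 68 67 65 69]
 [68 67 66 66 66 67 64 61 61 63 65 63 65 67 66 65 67 71]
 [65 70 67 68 66 67 67 66 67 70 69 66 67 68 67 66 69 74]
 [68 67 66 68 68 66 65 66 67 70 67 66 65 65 67 68 68 74]
 [67 64 68 68 70 67 67 66 68 65 67 67 68 71 70 70 70 72]]
[[110 
[... 941 characters left out ...]
30 122 111 109 107 100 111]
 [117 114 109 104 105 112 117 123 129 131 123 114 109 108 113 111 106 122]
 [116 110 105 101 105 111 112 112 117 121 118 113 114 115 116 113 114 136]
 [113 106  99  98 104 111 111 109 115 121 122 120 121 120 115 112 119 148]
 [113 106 100 101 108 112 110 109 114 121 121 119 118 117 115 113 123 156]
 [118 111 108 108 113 114 110 108 113 117 118 114 112 115 116 116 131 164]]
scene 48 []
scene 52 []
scene 55 []
[ 9. 12. 51.] [ 25.  85. 205.]
t 26.5 p [ 0.45  -0.149  0.301] th 27.6 gap 0.0642 q6 -0.96
(0.472, -0.091, 0.22, 27.5) slide [0.041, 0.047, 0.081] rot [-0.0, 0.0, 0.001] rows 1.6
(0.472, -0.091, 0.175, 27.5) slide [0.0, 0.0, 0.045] rot [0.0, 0.0, 0.0] rows 0.7
```

```bash
python3 - <<'E'
from h import *
I=np.mean([arm.capture('top')['img'].astype(float) for _ in range(8)],0).astype(np.float32);c=arm.capture('top')
hs=cv2.cvtColor(I/255,cv2.COLOR_RGB2HSV)[:,:,1]*255
v,u=np.mgrid[232:258,292:320];w=ray(c,np.c_[u.ravel(),v.ravel()],.009);q=hs[232:258,292:320].ravel()
wt=np.clip(67-q,0,11);cen=np.array([.474,.026])
for _ in range(20):
    r=np.linalg.norm(w-cen,axis=1);k=wt*(r<.018);cen=(w*k[:,None]).sum(0)/k.sum()
d=w-cen;r=np.linalg.norm(d,axis=1);ph=np.arctan2(d[:,1],d[:,0]);print(cen)
for lo,hi in((.009,.018),(.011,.017),(.012,.018)):
    s=(r>lo)&(r<hi);z=(wt[s]*np.exp(6j*ph[s])).sum()/wt[s].sum();print(lo,abs(z),'corner deg',np.degrees(np.angle(z))/6,'flat',np.degrees(np.angle(z))/6+30)
for a in range(0,360,15):
    # edge radius: half-level crossing by area in sector
    s=(abs((ph-np.radians(a)+np.pi)%(2*np.pi)-np.pi)<.26)&(r<.022)&(r>.008);print(a,round(float((wt[s]*r[s]**0).sum()/s.sum()),2),end='; ')
E
```

```text
[0.47509794 0.02617643]
0.009 0.05199100596058867 corner deg -19.74151856882643 flat 10.258481431173571
0.011 0.09351349048959269 corner deg -17.523251684350626 flat 12.476748315649374
0.012 0.1538850571566022 corner deg -16.059630225382662 flat 13.940369774617338
0 4.84; 15 4.68; 30 4.16; 45 4.77; 60 3.84; 75 2.59; 90 2.92; 105 4.53; 120 4.83; 135 3.69; 150 4.15; 165 4.37; 180 4.35; 195 4.0; 210 4.4; 225 4.56; 240 4.14; 255 5.02; 270 5.12; 285 3.71; 300 2.5; 315 2.39; 330 4.12; 345 4.96;
```

>>> step_arm(slide=[[0.02,0.023,0.03],[0.041,0.047,0.06],[0.041,0.047,0.081],[0.041,0.047,0.081],[0.041,0.047,0.081]], rotation=[[0,0,0],[0,0,0],[0,0,0],[0,0,0],[0,0,0]])

```text
time: 27.58
ee_pos: [0.4727, -0.0916, 0.2203]
tool_rot: [[-0.461, 0.887, 0.001], [0.887, 0.461, -0.0], [-0.0, 0.0, -1.0]]
wrist_force: [0.5, 0.7, 0.4]
finger_gap: 0.0641
finger_force: 0.0
```

```bash
python3 - <<'E'
from plan import plan
plan([(.472,-.091,.176,27.5)])
E
```

```text
t 27.57 p [ 0.473 -0.092  0.22 ] th 27.5 gap 0.0641 q6 -0.83
(0.472, -0.091, 0.176, 27.5) slide [0.001, -0.0, 0.044] rot [0.0, 0.0, -0.0] rows 0.7
```

>>> step_arm(slide=[[0.001,0,0.02],[0.001,0,0.035],[0.001,0,0.044],[0.001,0,0.044]], rotation=[[0,0,0],[0,0,0],[0,0,0],[0,0,0]])

```text
time: 28.08
ee_pos: [0.4718, -0.0904, 0.1753]
tool_rot: [[-0.461, 0.887, -0.001], [0.887, 0.461, 0.0], [0.001, -0.001, -1.0]]
wrist_force: [-0.2, 0.3, 0.1]
finger_gap: 0.0639
finger_force: 0.0
```

>>> step_arm(slide=[[0,0,0],[0,0,0],[0,0,0],[0,0,0],[0,0,0]], rotation=[[0,0,0],[0,0,0],[0,0,0],[0,0,0],[0,0,0]], hand=0, force=40)

```text
time: 28.7
ee_pos: [0.472, -0.0903, 0.176]
tool_rot: [[-0.462, 0.887, 0.0], [0.887, 0.462, -0.0], [-0.0, 0.0, -1.0]]
wrist_force: [-1.6, 0.8, 6.0]
finger_gap: 0.0077
finger_force: 40.8
```

```bash
python3 - <<'E'
from plan import plan
plan([(.472,-.091,.26,27.5),(.56,-.11,.26,80),(.599,-.113,.23,94.3)])
E
```

```text
t 28.7 p [ 0.472 -0.09   0.176] th 27.5 gap 0.0077 q6 -0.83
(0.472, -0.091, 0.26, 27.5) slide [-0.001, -0.0, -0.084] rot [0.0, 0.0, 0.0] rows 1.3
(0.56, -0.11, 0.26, 80) slide [-0.057, 0.069, 0.0] rot [0.0, 0.0, -0.916] rows 4.9
(0.599, -0.113, 0.23, 94.3) slide [-0.039, 0.004, 0.03] rot [0.0, 0.0, -0.25] rows 1.3
```

>>> step_arm(slide=[[0,0,-0.04],[0,0,-0.084],[0,0,-0.084]], rotation=[[0,0,0],[0,0,0],[0,0,0]])

```text
time: 29.08
ee_pos: [0.4728, -0.0906, 0.2623]
tool_rot: [[-0.462, 0.887, 0.006], [0.887, 0.462, -0.002], [-0.005, 0.004, -1.0]]
wrist_force: [0.6, 0.2, -1.3]
finger_gap: 0.0077
finger_force: 40.1
```

>>> step_arm(slide=[[-0.011,0.014,0],[-0.023,0.028,0],[-0.034,0.041,0],[-0.046,0.055,0],[-0.057,0.069,0]], rotation=[[0,0,-0.18],[0,0,-0.36],[0,0,-0.55],[0,0,-0.73],[0,0,-0.91]])

```text
time: 29.7
ee_pos: [0.5596, -0.1091, 0.2579]
tool_rot: [[-0.985, 0.174, -0.003], [0.174, 0.985, 0.001], [0.003, 0.0, -1.0]]
wrist_force: [-0.2, -0.3, 0.0]
finger_gap: 0.0077
finger_force: 40.1
```

```bash
python3 - <<'E'
from plan import plan
plan([(.599,-.113,.22,94.3),(.599,-.113,.1875,94.3)])
E
```

```text
t 29.7 p [ 0.56  -0.109  0.258] th 80.0 gap 0.0077 q6 -1.72
(0.599, -0.113, 0.22, 94.3) slide [-0.04, 0.003, 0.038] rot [0.001, -0.003, -0.25] rows 1.3
(0.599, -0.113, 0.1875, 94.3) slide [0.0, 0.0, 0.032] rot [0.0, 0.0, 0.0] rows 0.5
```

>>> step_arm(slide=[[-0.02,0.001,0.015],[-0.04,0.003,0.03],[-0.04,0.003,0.038],[-0.04,0.003,0.038],[-0.04,0.003,0.038]], rotation=[[0,0,-0.12],[0,0,-0.25],[0,0,-0.25],[0,0,-0.25],[0,0,-0.25]])

```text
time: 30.32
ee_pos: [0.5988, -0.1132, 0.2217]
tool_rot: [[-0.998, -0.068, -0.001], [-0.068, 0.998, 0.0], [0.001, 0.0, -1.0]]
wrist_force: [0.3, -0.5, -0.8]
finger_gap: 0.0075
finger_force: 40.1
```

```bash
python3 - <<'E'
from plan import plan
plan([(.599,-.113,.1875,94.3)])
E
```

```text
t 30.32 p [ 0.599 -0.113  0.222] th 93.9 gap 0.0075 q6 -1.95
(0.599, -0.113, 0.1875, 94.3) slide [-0.0, 0.0, 0.034] rot [0.0, -0.001, -0.007] rows 0.5
```

>>> step_arm(slide=[[0,0,0.012],[0,0,0.024],[0,0,0.031],[0,0,0.034],[0,0,0.034]], rotation=[[0,0,0],[0,0,-0.007],[0,0,-0.007],[0,0,-0.007],[0,0,-0.007]])

```text
time: 30.95
ee_pos: [0.5993, -0.1132, 0.1873]
tool_rot: [[-0.997, -0.076, -0.001], [-0.076, 0.997, 0.0], [0.001, 0.0, -1.0]]
wrist_force: [0.3, -0.3, -0.4]
finger_gap: 0.0074
finger_force: 40.1
```

>>> step_arm(slide=[[0,0,0],[0,0,0],[0,0,0],[0,0,0]], rotation=[[0,0,0],[0,0,0],[0,0,0],[0,0,0]], hand=55)

```text
time: 31.45
ee_pos: [0.5993, -0.1132, 0.1877]
tool_rot: [[-0.997, -0.076, -0.0], [-0.076, 0.997, 0.0], [0.0, 0.0, -1.0]]
wrist_force: [0.3, -0.5, -0.0]
finger_gap: 0.0471
finger_force: 0.0
```

>>> step_arm(slide=[[0,0,-0.03],[0,0,-0.08],[0,0,-0.1]], rotation=[[0,0,0],[0,0,0],[0,0,0]])

```text
time: 31.82
ee_pos: [0.5999, -0.1134, 0.2907]
tool_rot: [[-0.997, -0.076, 0.004], [-0.076, 0.997, -0.001], [-0.004, -0.002, -1.0]]
wrist_force: [0.4, -0.4, -1.1]
finger_gap: 0.0471
finger_force: 0.0
```

```bash
python3 - <<'E'
from plan import plan
plan([(.474,.027,.25,72)])
E
```

```text
t 31.82 p [ 0.6   -0.113  0.291] th 94.4 gap 0.0471 q6 -1.96
(0.474, 0.027, 0.25, 72) slide [0.115, 0.15, 0.04] rot [-0.001, 0.004, 0.39] rows 3.1
```

```bash
python3 - <<'E'
from h import *
for n in('top','scene'):
    I=np.mean([arm.capture(n)['img'].astype(float) for _ in range(6)],0).astype(np.float32);c=arm.capture(n)
    H=cv2.cvtColor(I/255,cv2.COLOR_RGB2HSV);hs=H[:,:,1]*255
    u0,v0=proj(c,[.474,.027,.01]).ravel().astype(int)
    sl=np.s_[v0-13:v0+14,u0-13:u0+14];v,u=np.mgrid[sl];w=ray(c,np.c_[u.ravel(),v.ravel()],.011);q=hs[sl].ravel()
    bg=np.median(q);wt=np.clip(bg-5-q,0,15);cen=np.array([.474,.027])
    for _ in range(30):
        r=np.linalg.norm(w-cen,axis=1);k=wt*(r<.018);cen=(w*k[:,None]).sum(0)/k.sum()
    d=w-cen;r=np.linalg.norm(d,axis=1);ph=np.arctan2(d[:,1],d[:,0]);print(n,cen,'V med',np.median(H[:,:,2][sl])*255,bg)
    for lo,hi in((.009,.018),(.011,.017),(.012,.018)):
        s=(r>lo)&(r<hi);z=(wt[s]*np.exp(6j*ph[s])).sum()/wt[s].sum();print(abs(z),'flat',np.degrees(np.angle(z))/6+30)
    B=np.clip(big({'img':I}),0,255);g=cv2.GaussianBlur(B,(0,0),2)
    for nm,xy,r0,z in(('strap',(.498,.276),.055,.0165),('step',(.563,.166),.04,.03),('v',(.616,.077),.032,.03),('stud',(.599,-.113),.05,.015)):
        m=(g[:,:,2]-g[:,:,0]>12)&roi(c,xy,r0+.01,.01);m2=(g[:,:,2]-g[:,:,0]<=12)&(g[:,:,0]-g[:,:,2]<32)&(g.max(2)<140)&roi(c,xy,r0,.01)
        print(nm,'obj',rect(c,m2,z,200),'blue',[x[:4] for x in rect(c,m,.01,200)])
E
```

```text
top [0.47705742 0.03055039] V med 114.666664 67.83765
0.282803543519169 flat 40.35381201288247
0.3054387512871349 flat 39.984899704550955
0.5732887775127963 flat 39.74199814410339
strap obj [(497, 287, 107.2, 62.2, -1.9)] blue [(497, 275, 48.9, 8.0), (544, 275, 32.3, 18.3)]
step obj [(561, 162, 72.9, 35.9, 2.3)] blue [(545, 165, 33.4, 31.1)]
v obj [(610, 71, 58.4, 52.3, -0.3)] blue [(610, 102, 39.3, 9.0)]
stud obj [(604, -72, 18.4, 18.0, 89.7)] blue []
scene [0.4687662  0.02260725] V med 114.166664 65.51219
0.06087748322218374 flat 20.94751953081441
0.154698729865943 flat 5.943950007633319
0.07299055204664123 flat 7.416035171796821
strap obj [(496, 272, 101.7, 35.9, -1.5)] blue []
step obj [(557, 149, 64.1, 45.1, 31.9)] blue []
v obj [(605, 57, 60.5, 58.5, 88.0)] blue []
stud obj [(598, -157, 77.7, 19.4, 3.3), (596, -116, 99.5, 21.4, 3.4), (594, -82, 77.2, 22.8, -2.0)] blue []
```

>>> step_arm(slide=[[0.029,0.038,0.01],[0.058,0.076,0.02],[0.087,0.114,0.03],[0.115,0.15,0.04],[0.115,0.15,0.04]], rotation=[[0,0,0.1],[0,0,0.2],[0,0,0.3],[0,0.004,0.39],[0,0.004,0.39]], hand=75)

```text
time: 33.15
ee_pos: [0.4711, 0.0294, 0.2471]
tool_rot: [[-0.952, 0.306, -0.008], [0.306, 0.952, 0.001], [0.008, -0.001, -1.0]]
wrist_force: [0.1, -0.7, 0.0]
finger_gap: 0.064
finger_force: 0.0
```

```bash
python3 - <<'E'
from plan import plan
plan([(.474,.027,.176,72)])
E
```

```text
t 33.15 p [0.471 0.029 0.247] th 72.2 gap 0.064 q6 -1.36
(0.474, 0.027, 0.176, 72) slide [-0.004, -0.001, 0.071] rot [-0.001, -0.008, 0.003] rows 1.1
```

>>> step_arm(slide=[[-0.003,-0.001,0.03],[-0.004,-0.001,0.05],[-0.004,-0.001,0.065],[-0.004,-0.001,0.071],[-0.004,-0.001,0.071]], rotation=[[0,-0.008,0],[0,-0.008,0],[0,-0.008,0],[0,-0.008,0],[0,-0.008,0]])

```text
time: 33.78
ee_pos: [0.4767, 0.0252, 0.1765]
tool_rot: [[-0.951, 0.309, 0.003], [0.309, 0.951, -0.002], [-0.004, -0.001, -1.0]]
wrist_force: [-0.0, 0.6, 0.1]
finger_gap: 0.0639
finger_force: 0.0
```

>>> step_arm(slide=[[0,0,0],[0,0,0],[0,0,0],[0,0,0],[0,0,0]], rotation=[[0,0,0],[0,0,0],[0,0,0],[0,0,0],[0,0,0]], hand=0, force=30)

```text
time: 34.4
ee_pos: [0.4767, 0.0254, 0.1776]
tool_rot: [[-0.951, 0.309, 0.005], [0.309, 0.951, -0.002], [-0.005, -0.001, -1.0]]
wrist_force: [-1.8, -0.7, 6.1]
finger_gap: 0.0329
finger_force: 29.3
```

>>> step_arm(slide=[[0,0,0],[0,0,0]], rotation=[[0,0,0],[0,0,0]])

```text
time: 34.65
ee_pos: [0.4767, 0.0254, 0.1776]
tool_rot: [[-0.951, 0.309, 0.005], [0.309, 0.951, -0.002], [-0.005, -0.001, -1.0]]
wrist_force: [-1.0, 0.0, 6.3]
finger_gap: 0.0328
finger_force: 29.3
```

>>> step_arm(slide=[[0,0,0],[0,0,0],[0,0,0]], rotation=[[0,0,0],[0,0,0],[0,0,0]], hand=0, force=50)

```text
time: 35.02
ee_pos: [0.4767, 0.0254, 0.1777]
tool_rot: [[-0.951, 0.309, 0.005], [0.309, 0.951, -0.002], [-0.006, -0.0, -1.0]]
wrist_force: [-2.2, 0.8, 7.4]
finger_gap: 0.0309
finger_force: 48.8
```

>>> step_arm(slide=[[0,0,-0.005],[0,0,-0.01],[0,0,-0.015],[0,0,-0.02],[0,0,-0.02]], rotation=[[0,0,0],[0,0,0],[0,0,0],[0,0,0],[0,0,0]])

```text
time: 35.65
ee_pos: [0.4765, 0.0255, 0.197]
tool_rot: [[-0.951, 0.309, 0.004], [0.309, 0.951, -0.002], [-0.005, -0.001, -1.0]]
wrist_force: [-0.2, 0.0, -0.6]
finger_gap: 0.0309
finger_force: 49.5
```

```bash
python3 - <<'E'
from plan import plan
plan([(.477,.026,.26,72),(.63,-.018,.26,89),(.63,-.018,.20,89)])
E
```

```text
t 35.65 p [0.477 0.025 0.197] th 72.0 gap 0.0309 q6 -1.36
(0.477, 0.026, 0.26, 72) slide [-0.001, 0.001, -0.063] rot [-0.001, 0.005, 0.0] rows 1.0
(0.63, -0.018, 0.26, 89) slide [-0.159, 0.005, 0.0] rot [0.0, 0.0, -0.297] rows 2.5
(0.63, -0.018, 0.2, 89) slide [0.0, 0.0, 0.06] rot [0.0, 0.0, 0.0] rows 1.0
```

>>> step_arm(slide=[[0,0,-0.02],[0,0,-0.04],[0,0,-0.063]], rotation=[[0,0,0],[0,0,0],[0,0,0]])

```text
time: 36.02
ee_pos: [0.476, 0.0256, 0.2598]
tool_rot: [[-0.951, 0.309, 0.002], [0.309, 0.951, -0.002], [-0.003, -0.001, -1.0]]
wrist_force: [0.5, -0.0, -0.3]
finger_gap: 0.0306
finger_force: 49.5
```

```bash
python3 - <<'E'
from h import *
from plan import plan
plan([(.63,-.018,.26,89),(.63,-.018,.21,89)])
# look numerically at the scene under the fingertips and where the nut lay
s=arm.capture('scene');H=cv2.cvtColor(s['img'],cv2.COLOR_RGB2HSV)
p=arm.read_state()['ee_pos']
for z in(.165,.175):
    u,v=proj(s,[p[0],p[1],p[2]-z]).ravel().astype(int);print(z,u,v)
print(H[v-9:v+9,u-12:u+12,2])
u,v=proj(s,[.474,.027,.008]).ravel().astype(int);print(u,v);print(H[v-6:v+6,u-8:u+8,1])
E
```

```text
t 36.02 p [0.476 0.026 0.26 ] th 72.0 gap 0.0306 q6 -1.36
(0.63, -0.018, 0.26, 89) slide [-0.16, 0.006, 0.0] rot [-0.001, 0.003, -0.296] rows 2.6
(0.63, -0.018, 0.21, 89) slide [0.0, 0.0, 0.05] rot [0.0, 0.0, 0.0] rows 0.8
0.165 269 189
0.175 270 192
[[217 210 212 210 201 161  97  48  28  30  28  33  36  35  30  30  51  96
  135 157 158 159 157 151]
 [213 211 215 217 201 170 106  49  27  24  28  29  30  30  25  28  60 105
  142 155 157 149 135 128]
 [220 221 224 227 215 177 117  58  26  26  23  22  27  22  20  29  52  98
  133 142 139 128 115 105]
 [220 225 228 228 219 187 127  62  27  25  22  24  30  24  25  22  43  86
  111 118 120 113 104  94]
 [222 226 227 226 212 184 123  60  28  25  27  26  29  29  27  29  38  70
   95 107 111 110 100  97]
 [222 222 219 211 191 162 112  68  42  30  25  32  33  30  30  31  48  68
   91 104 108 107  99  97]
 [215 208 196 179 150 130 101  77  54  37  30  27  28  29  34  48  67  78
   92  98  99 104 100  96]
 [197 180 160 134 121 109 104  92  74  49  33  28  26  32  45  69  86  92
   94  92 103  99 105  99]
 [167 139 125 117 108 114 108 104  91  70
[... 890 characters left out ...]
105 109 108 108 104 100  97  97  98  95  98 100 102
  108 107 109 109 106  94]]
270 213
[[68 69 67 66 68 70 61 64 63 67 69 76 68 72 70 70]
 [66 69 68 70 68 69 71 69 70 71 68 68 70 68 73 70]
 [68 67 69 66 69 65 67 68 74 71 70 72 62 71 65 68]
 [63 61 63 62 61 61 63 72 72 76 64 69 70 67 68 64]
 [61 60 60 61 59 58 61 68 68 65 71 69 64 67 67 68]
 [61 61 64 61 62 60 63 64 66 70 69 64 66 67 67 67]
 [64 63 64 62 64 65 64 61 70 67 70 68 69 63 65 57]
 [64 63 60 65 62 65 68 65 67 70 66 71 67 68 65 72]
 [64 63 64 62 64 66 64 65 63 68 67 70 67 68 67 62]
 [63 63 64 63 61 64 62 58 59 61 68 70 69 70 67 68]
 [60 62 62 62 61 64 61 60 60 63 63 67 73 67 66 63]
 [58 59 58 56 57 63 63 62 64 62 63 69 74 67 62 66]]
```

The nut has gone from its spot and is in the fingers. I'll carry it to the dish.

>>> step_arm(slide=[[-0.05,0.002,0],[-0.1,0.004,0],[-0.15,0.006,0],[-0.16,0.006,0.02],[-0.16,0.006,0.04]], rotation=[[0,0,-0.1],[0,0,-0.2],[0,0,-0.296],[0,0,-0.296],[0,0,-0.296]])

```text
time: 36.7
ee_pos: [0.631, -0.0186, 0.2186]
tool_rot: [[-1.0, 0.018, 0.003], [0.018, 1.0, -0.002], [-0.003, -0.002, -1.0]]
wrist_force: [-0.2, -1.0, -0.2]
finger_gap: 0.0309
finger_force: 49.5
```

```bash
python3 - <<'E'
from h import *
from plan import plan
plan([(.63,-.018,.189,89)])
# is the nut seen below/between the fingers in the top and scene views?  low-saturation pixels near the fingertips
p=arm.read_state()['ee_pos']
for n in('top','scene'):
    c=arm.capture(n);H=cv2.cvtColor(c['img'],cv2.COLOR_RGB2HSV);u,v=proj(c,[p[0],p[1],p[2]-.17]).ravel().astype(int);print(n,u,v)
    print(H[v-8:v+9,u-9:u+10,2])
E
```

```text
t 36.7 p [ 0.631 -0.019  0.219] th 89.0 gap 0.0309 q6 -1.7
(0.63, -0.018, 0.189, 89) slide [0.001, 0.001, 0.03] rot [-0.002, 0.003, -0.001] rows 0.5
top 321 185
[[149 148 148 148 149 149 147 148 147 144 143 142 146 147 149 151 155 157
  159]
 [139 137 137 139 146 146 146 147 146 146 145 145 148 148 149 151 155 158
  162]
 [122 121 121 124 133 137 136 140 143 145 145 144 144 145 145 147 152 157
  162]
 [114 114 112 115 118 118 120 125 132 138 143 143 141 141 141 141 145 151
  159]
 [114 114 113 113 113 112 112 113 118 127 135 134 134 137 141 139 139 143
  151]
 [115 115 113 114 113 113 113 112 113 118 122 119 121 132 139 140 137 136
  141]
 [116 115 115 114 115 115 113 113 114 114 112 110 112 123 133 139 137 135
  134]
 [115 115 115 115 115 115 115 114 113 113 111 108 109 113 122 130 132 133
  132]
 [116 116 115 115 115 114 115 114 114 113 112 110 109 108 109 113 119 123
  128]
 [117 117 116 114 115 115 115 114 115 113 112 112 110 108 107 106 107 110
  116]
 [117 117 115 115 116 115 115 114 115 114 113 112 111 109 108 107 105 104
  104]
 [119 118 116 115 114 115 115 115 115 114 114 11
[... 1130 characters left out ...]
 116 111  97  79  56  33  20  27  43  70  91
  104]
 [146 137 122 111 111 114 120 120 110  97  82  51  34  25  31  44  71  94
  103]
 [122 124 116 116 116 116 120 114 102  92  79  59  30  26  30  45  76  96
  103]
 [121 123 122 117 118 120 118 112 106  97  80  54  33  26  32  49  81  96
  108]
 [126 124 116 114 116 121 118 113 104  99  86  55  30  28  37  57  84 103
  107]
 [118 107 100 100 105 111 120 116 110 101  89  67  41  37  45  60  84 105
  107]
 [ 89  79  69  73  81  93  99 104 100  98  86  69  54  51  57  59  77  92
  106]
 [ 65  64  66  68  68  74  76  80  81  76  74  69  63  62  62  59  61  78
   91]
 [ 61  65  65  67  64  63  66  66  67  70  68  65  66  65  60  68  59  59
   77]]
```

>>> step_arm(slide=[[0,0,0.01],[0.001,0,0.02],[0.001,0,0.026],[0.001,0,0.028],[0.001,0,0.028]], rotation=[[0,0.003,0],[0,0.003,0],[0,0.003,0],[0,0.003,0],[0,0.003,0]])

```text
time: 37.42
ee_pos: [0.6295, -0.0182, 0.1923]
tool_rot: [[-1.0, 0.018, 0.001], [0.018, 1.0, -0.002], [-0.001, -0.002, -1.0]]
wrist_force: [0.4, 0.8, -0.9]
finger_gap: 0.031
finger_force: 49.6
```

>>> step_arm(slide=[[0,0,0.001],[0,0,0.002],[0,0,0.002]], rotation=[[0,0,0],[0,0,0],[0,0,0]])

```text
time: 37.8
ee_pos: [0.6294, -0.0182, 0.1902]
tool_rot: [[-1.0, 0.018, 0.0], [0.018, 1.0, -0.002], [-0.0, -0.002, -1.0]]
wrist_force: [-0.4, -0.3, 0.0]
finger_gap: 0.0308
finger_force: 49.6
```

>>> step_arm(slide=[[0,0,0.001],[0,0,0.002],[0,0,0.002]], rotation=[[0,0,0],[0,0,0],[0,0,0]])

```text
time: 38.17
ee_pos: [0.6294, -0.0182, 0.188]
tool_rot: [[-1.0, 0.018, 0.0], [0.018, 1.0, -0.002], [-0.0, -0.002, -1.0]]
wrist_force: [-0.1, 0.1, -0.1]
finger_gap: 0.0307
finger_force: 49.6
```

>>> step_arm(slide=[[0,0,0],[0,0,0],[0,0,0],[0,0,0]], rotation=[[0,0,0],[0,0,0],[0,0,0],[0,0,0]], hand=60)

```text
time: 38.67
ee_pos: [0.6294, -0.0182, 0.1882]
tool_rot: [[-1.0, 0.018, 0.0], [0.018, 1.0, -0.002], [-0.0, -0.002, -1.0]]
wrist_force: [0.2, -1.0, 0.2]
finger_gap: 0.051
finger_force: 0.0
```

>>> step_arm(slide=[[0,0,-0.03],[0,0,-0.08],[0,0,-0.12]], rotation=[[0,0,0],[0,0,0],[0,0,0]])

```text
time: 39.05
ee_pos: [0.6294, -0.018, 0.3101]
tool_rot: [[-1.0, 0.018, 0.001], [0.018, 1.0, -0.002], [-0.001, -0.002, -1.0]]
wrist_force: [0.2, -0.5, -0.3]
finger_gap: 0.0514
finger_force: 0.0
```

```bash
python3 - <<'E'
from plan import plan
plan([(.42,-.20,.36,60),(.20,-.45,.36,60)])
E
```

```text
t 39.05 p [ 0.629 -0.018  0.31 ] th 89.0 gap 0.0514 q6 -1.7
(0.42, -0.2, 0.36, 60) slide [0.206, -0.186, -0.05] rot [-0.002, 0.002, 0.506] rows 4.5
(0.2, -0.45, 0.36, 60) slide [0.066, -0.327, 0.0] rot [0.0, 0.0, 0.0] rows 5.3
```

>>> step_arm(slide=[[0.04,-0.037,-0.01],[0.08,-0.074,-0.02],[0.12,-0.111,-0.03],[0.16,-0.148,-0.04],[0.206,-0.186,-0.05]], rotation=[[0,0,0.1],[0,0,0.2],[0,0,0.3],[0,0,0.4],[0,0,0.5]])

```text
time: 39.67
ee_pos: [0.4188, -0.2011, 0.359]
tool_rot: [[-0.868, 0.497, 0.001], [0.497, 0.868, -0.003], [-0.002, -0.002, -1.0]]
wrist_force: [0.0, -0.2, 0.2]
finger_gap: 0.0511
finger_force: 0.0
```

>>> step_arm(slide=[[0.012,-0.06,0],[0.024,-0.12,0],[0.036,-0.18,0],[0.048,-0.24,0],[0.06,-0.3,0]], rotation=[[0,0,0],[0,0,0],[0,0,0],[0,0,0],[0,0,0]])

```text
time: 40.3
ee_pos: [0.2179, -0.4324, 0.3592]
tool_rot: [[-0.869, 0.495, 0.001], [0.495, 0.869, -0.003], [-0.002, -0.002, -1.0]]
wrist_force: [1.6, 0.3, 0.5]
finger_gap: 0.0512
finger_force: 0.0
```

```bash
python3 - <<'E'
from h import *
from plan import plan
plan([])
bays=dict(strap=((.498,.276),.06,.0165),step=((.563,.1665),.042,.03),v=((.616,.077),.036,.03),nut=((.63,-.018),.034,.018),stud=((.599,-.113),.052,.015))
for n in('top','scene'):
    I=np.mean([arm.capture(n)['img'].astype(float) for _ in range(6)],0).astype(np.uint8);c=arm.capture(n)
    g=cv2.GaussianBlur(cv2.resize(I,None,fx=4,fy=4,interpolation=cv2.INTER_CUBIC),(0,0),1.5).astype(int)
    rb=g[:,:,0]-g[:,:,2]
    for k,(xy,r,z) in bays.items():
        R=roi(c,xy,r,.012);blue=R&(rb<-20);obj=R&(abs(rb+2)<(28 if k=='nut' else 22))&(g.max(2)<(300 if k=='nut' else 165))
        obj=cv2.morphologyEx(obj.astype(np.uint8),cv2.MORPH_OPEN,np.ones((7,7)))
        print(n,k,'obj',rect(c,obj,z,250),'blue',rect(c,blue,.01,200))
E
```

```text
t 40.3 p [ 0.218 -0.432  0.359] th 60.3 gap 0.0512 q6 -2.32
top strap obj [(478, 273, 21.0, 14.0, -0.3), (492, 286, 88.1, 8.8, -2.8), (493, 259, 94.2, 9.5, -0.5)] blue [(498, 274, 46.8, 6.4, -0.0), (547, 275, 33.1, 16.1, -82.0)]
top step obj [(548, 174, 25.2, 6.8, 2.2), (565, 149, 61.3, 9.8, 8.5)] blue [(536, 164, 33.3, 13.1, -79.5)]
top v obj [] blue [(610, 102, 37.2, 7.7, 5.3)]
top nut obj [] blue [(631, -20, 52.8, 52.1, 90.0)]
top stud obj [(578, -116, 60.2, 19.9, 4.8), (632, -115, 33.5, 12.7, -1.5)] blue [(615, -108, 64.2, 5.9, 2.3)]
scene strap obj [] blue []
scene step obj [(574, 152, 42.7, 20.4, 61.7)] blue []
scene v obj [(608, 39, 26.9, 14.2, -6.4)] blue []
scene nut obj [(614, -30, 30.5, 19.4, -49.7), (627, -4, 27.6, 15.1, -9.2)] blue [(630, -16, 50.2, 47.5, 0.5)]
scene stud obj [(588, -118, 81.6, 16.2, -0.7)] blue []
```

```bash
cat > prof.py <<'E'
from h import *
I=np.mean([arm.capture('top')['img'].astype(np.float32) for _ in range(6)],0);c=arm.capture('top')
def prof(p0,p1,z,n):
    p=np.linspace(p0,p1,n);uv=proj(c,np.c_[p,np.full(n,z)]).astype(np.float32)
    v=cv2.remap(I,uv[None,:,0],uv[None,:,1],cv2.INTER_LINEAR)[0];return v
def show(nm,ctr,ang,L,off,z,step=.003):
    a=np.radians(ang);d=np.array([np.cos(a),np.sin(a)]);e=np.array([-d[1],d[0]]);ctr=np.array(ctr)
    n=int(2*L/step)+1;v=prof(ctr+e*off-d*L,ctr+e*off+d*L,z,n)
    print(nm,'off',off);print(' '.join(f"{int(round(-L*1000+i*step*1000))}:{int(x[0]-x[2])}/{int(x.max())}" for i,x in enumerate(v)))
E
python3 - <<'E'
from prof import *
show('strap',(.498,.276),-1.5,.066,.008,.012);show('strap',(.498,.276),-1.5,.066,-.008,.012)
show('strap across',(.498,.276),88.5,.03,.03,.012);show('strap across',(.498,.276),88.5,.03,-.03,.012)
show('step',(.563,.1665),5,.045,0,.012);show('step ac',(.563,.1665),95,.03,0,.012);show('step ac low',(.563,.1665),95,.03,.02,.012)
show('v',(.616,.077),1,.04,0,.012);show('v ac',(.616,.077),91,.04,0,.012)
show('stud',(.599,-.113),4.3,.06,0,.012);show('stud ac',(.599,-.113),94.3,.02,.02,.012);show('stud ac',(.599,-.113),94.3,.02,-.02,.012)
for o in(-.016,-.008,0,.008,.016): show('nut y',(.63,-.018),90,.036,-o,.012,.004)
E
```

```text
strap off 0.008
-66:80/216 -63:107/234 -60:117/241 -57:111/229 -54:72/176 -51:33/127 -48:25/116 -45:26/116 -42:25/116 -39:24/116 -36:24/116 -33:24/116 -30:23/117 -27:22/114 -24:21/107 -21:22/103 -18:23/105 -15:23/106 -12:22/106 -9:22/108 -6:23/114 -3:22/112 0:21/106 3:19/103 6:20/102 9:21/102 12:23/104 15:23/108 18:21/110 21:20/110 24:23/115 27:23/117 30:23/115 33:23/113 36:23/114 39:20/116 42:8/113 45:-15/118 48:-36/130 51:-43/134 54:-34/128 57:-3/116 60:45/140 63:80/168 66:81/166
strap off -0.008
-66:82/205 -63:111/230 -60:121/237 -57:106/207 -54:56/148 -51:28/119 -48:24/114 -45:25/115 -42:24/113 -39:24/112 -36:24/111 -33:24/111 -30:24/111 -27:22/110 -24:19/112 -21:18/116 -18:19/121 -15:20/119 -12:18/114 -9:16/110 -6:15/108 -3:16/108 0:16/110 3:16/117 6:16/120 9:17/117 12:18/115 15:18/114 18:18/113 21:17/111 24:18/110 27:22/110 30:25/111 33:25/111 36:25/111 39:24/110 42:15/97 45:-6/83 48:-32/106 51:-45/130 54:-38/137 57:3/133 60:72/188 63:115/230 66:123/239
strap across off 0.03
-30:71/158 -27:102/204 -24:107/230 -21:75/207 -18:10/131 -15:-13/88 -12:12/84 -9:24/108 -6:24/113 -3:21/
[... 2839 characters left out ...]
/140 28:52/178 32:114/235 36:101/231
nut y off 0
-36:116/231 -32:91/211 -28:-2/131 -24:-46/138 -20:-44/137 -16:-1/140 -12:44/205 -8:19/162 -4:-22/127 0:-21/127 4:24/176 8:40/214 12:-7/147 16:-43/132 20:-47/136 24:-43/137 28:44/168 32:113/233 36:102/230
nut y off -0.008
-36:115/227 -32:89/211 -28:-1/131 -24:-44/134 -20:-45/133 -16:-20/128 -12:23/172 -8:42/214 -4:47/222 0:43/218 4:36/195 8:14/163 12:-26/138 16:-45/134 20:-48/140 24:-43/138 28:39/163 32:113/229 36:100/227
nut y off -0.016
-36:115/226 -32:86/208 -28:-6/135 -24:-46/138 -20:-45/136 -16:-46/136 -12:-45/134 -8:-34/129 -4:-17/132 0:-20/139 4:-38/136 8:-45/133 12:-44/132 16:-44/135 20:-48/140 24:-43/138 28:40/163 32:113/229 36:100/229
```

Nut, step, V-block and stud all sit well inside their tolerances. The strap is about 8 mm short along its bay, which is close to the 10 mm limit, so I'll nudge it +7 mm.

```bash
python3 - <<'E'
from plan import plan
plan([(.40,-.22,.34,60),(.46,.06,.32,75),(.487,.2755,.28,88.5),(.487,.2755,.21,88.5)])
E
```

```text
t 41.35 p [ 0.219 -0.431  0.359] th 60.3 gap 0.0514 q6 -2.31
(0.4, -0.22, 0.34, 60) slide [-0.052, 0.273, 0.018] rot [-0.001, 0.001, 0.006] rows 4.5
(0.46, 0.06, 0.32, 75) slide [0.088, 0.272, 0.02] rot [0.0, 0.0, -0.262] rows 4.6
(0.487, 0.2755, 0.28, 88.5) slide [0.03, 0.215, 0.04] rot [0.0, 0.0, -0.236] rows 3.5
(0.487, 0.2755, 0.21, 88.5) slide [0.0, 0.0, 0.07] rot [0.0, 0.0, 0.0] rows 1.1
```

>>> step_arm(slide=[[-0.01,0.055,0.004],[-0.021,0.11,0.007],[-0.031,0.164,0.011],[-0.042,0.218,0.014],[-0.052,0.273,0.018]], rotation=[[0,0,0],[0,0,0],[0,0,0],[0,0,0],[0,0,0.006]], hand=75)

```text
time: 41.98
ee_pos: [0.4008, -0.2184, 0.3406]
tool_rot: [[-0.866, 0.501, 0.001], [0.501, 0.866, -0.002], [-0.002, -0.002, -1.0]]
wrist_force: [1.3, -0.1, 0.7]
finger_gap: 0.0639
finger_force: 0.0
```

>>> step_arm(slide=[[0.018,0.054,0.004],[0.035,0.109,0.008],[0.053,0.163,0.012],[0.07,0.218,0.016],[0.088,0.272,0.02]], rotation=[[0,0,-0.05],[0,0,-0.1],[0,0,-0.16],[0,0,-0.21],[0,0,-0.262]])

```text
time: 42.6
ee_pos: [0.4599, 0.0616, 0.32]
tool_rot: [[-0.966, 0.257, 0.001], [0.257, 0.966, -0.002], [-0.002, -0.002, -1.0]]
wrist_force: [0.7, -0.3, 0.3]
finger_gap: 0.0642
finger_force: 0.0
```

>>> step_arm(slide=[[0.008,0.054,0.01],[0.015,0.108,0.02],[0.022,0.16,0.03],[0.03,0.215,0.04],[0.03,0.215,0.04]], rotation=[[0,0,-0.06],[0,0,-0.12],[0,0,-0.18],[0,0,-0.236],[0,0,-0.236]])

```text
time: 43.22
ee_pos: [0.4859, 0.2783, 0.2785]
tool_rot: [[-1.0, 0.021, -0.0], [0.021, 1.0, -0.002], [0.0, -0.002, -1.0]]
wrist_force: [-0.1, -0.9, -0.1]
finger_gap: 0.0638
finger_force: 0.0
```

```bash
python3 - <<'E'
from plan import plan
plan([(.487,.2755,.1894,88.5)])
E
```

```text
t 43.23 p [0.486 0.278 0.278] th 88.8 gap 0.0638 q6 -1.17
(0.487, 0.2755, 0.1894, 88.5) slide [-0.001, -0.003, 0.089] rot [-0.002, -0.0, 0.005] rows 1.4
```

>>> step_arm(slide=[[-0.001,-0.003,0.03],[-0.001,-0.003,0.06],[-0.001,-0.003,0.08],[-0.001,-0.003,0.089],[-0.001,-0.003,0.089]], rotation=[[0,0,0],[0,0,0],[0,0,0],[0,0,0],[0,0,0]])

```text
time: 43.85
ee_pos: [0.4874, 0.2714, 0.1905]
tool_rot: [[-1.0, 0.027, -0.0], [0.027, 1.0, -0.002], [0.0, -0.002, -1.0]]
wrist_force: [-0.1, 0.5, 0.2]
finger_gap: 0.0642
finger_force: 0.0
```

>>> step_arm(slide=[[0,0,0],[0,0,0],[0,0,0],[0,0,0],[0,0,0]], rotation=[[0,0,0],[0,0,0],[0,0,0],[0,0,0],[0,0,0]], hand=0, force=40)

```text
time: 44.48
ee_pos: [0.4876, 0.2722, 0.1917]
tool_rot: [[-1.0, 0.026, 0.002], [0.026, 1.0, -0.001], [-0.002, -0.001, -1.0]]
wrist_force: [-1.3, 0.7, 6.3]
finger_gap: 0.0234
finger_force: 39.5
```

>>> step_arm(slide=[[0,0,-0.002],[-0.003,0,-0.002],[-0.007,0,-0.002],[-0.007,0,-0.002],[-0.007,0,0]], rotation=[[0,0,0],[0,0,0],[0,0,0],[0,0,0],[0,0,0]])

```text
time: 45.1
ee_pos: [0.4944, 0.2717, 0.1916]
tool_rot: [[-1.0, 0.026, 0.001], [0.026, 1.0, -0.002], [-0.001, -0.002, -1.0]]
wrist_force: [-6.4, -3.2, 21.7]
finger_gap: 0.023
finger_force: 42.0
```

>>> step_arm(slide=[[0,0,0],[0,0,0],[0,0,0],[0,0,0],[0,0,0]], rotation=[[0,0,0],[0,0,0],[0,0,0],[0,0,0],[0,0,0]], hand=70)

```text
time: 45.72
ee_pos: [0.4943, 0.2718, 0.1905]
tool_rot: [[-1.0, 0.026, 0.0], [0.026, 1.0, -0.002], [-0.0, -0.002, -1.0]]
wrist_force: [0.1, -0.3, -0.5]
finger_gap: 0.0599
finger_force: 0.0
```

>>> step_arm(slide=[[0,0,-0.03],[0,0,-0.08],[0,0,-0.13],[0.04,-0.04,-0.13],[0.08,-0.09,-0.13]], rotation=[[0,0,0],[0,0,0],[0,0,0],[0,0,0],[0,0,0]])

```text
time: 46.35
ee_pos: [0.4119, 0.1847, 0.3212]
tool_rot: [[-1.0, 0.024, 0.002], [0.024, 1.0, -0.002], [-0.002, -0.001, -1.0]]
wrist_force: [1.3, -1.1, -0.2]
finger_gap: 0.0597
finger_force: 0.0
```

>>> step_arm(slide=[[0,-0.06,0],[0,-0.12,0],[0,-0.18,0],[0,-0.24,0],[0,-0.3,0]], rotation=[[0,0,0],[0,0,0],[0,0,0],[0,0,0],[0,0,0]])

```text
time: 46.98
ee_pos: [0.4048, -0.1166, 0.3216]
tool_rot: [[-1.0, 0.026, 0.001], [0.026, 1.0, -0.002], [-0.001, -0.002, -1.0]]
wrist_force: [1.3, 0.2, 0.5]
finger_gap: 0.0597
finger_force: 0.0
```

```bash
python3 - <<'E'
from prof import *
from plan import plan
plan([])
show('strap',(.498,.276),-1.5,.066,.008,.012);show('strap',(.498,.276),-1.5,.066,-.008,.012)
show('strap across',(.498,.276),88.5,.03,.03,.012);show('strap across',(.498,.276),88.5,.03,-.03,.012)
E
```

```text
t 47.33 p [ 0.405 -0.113  0.321] th 88.6 gap 0.0597 q6 -2.0
strap off 0.008
-66:80/216 -63:107/235 -60:117/242 -57:109/226 -54:45/159 -51:-18/118 -48:-17/113 -45:-1/108 -42:3/112 -39:1/110 -36:1/108 -33:0/107 -30:0/107 -27:2/108 -24:3/112 -21:5/120 -18:4/121 -15:3/113 -12:3/109 -9:1/107 -6:-1/106 -3:-2/107 0:-1/107 3:0/107 6:1/110 9:2/110 12:3/109 15:1/108 18:2/108 21:2/108 24:0/107 27:-1/107 30:0/105 33:3/105 36:5/108 39:5/111 42:3/111 45:-1/109 48:-13/115 51:-29/125 54:-31/127 57:-3/116 60:45/141 63:80/169 66:81/168
strap off -0.008
-66:82/206 -63:111/230 -60:120/238 -57:102/204 -54:37/126 -51:-2/85 -48:10/95 -45:24/112 -42:26/117 -39:26/117 -36:25/117 -33:25/117 -30:25/117 -27:25/116 -24:23/113 -21:13/104 -18:-2/102 -15:-12/114 -12:-15/118 -9:-17/121 -6:-17/124 -3:-17/123 0:-16/120 3:-13/117 6:-10/113 9:-11/112 12:-14/115 15:-16/117 18:-16/114 21:-15/113 24:-16/119 27:-16/123 30:-11/118 33:4/106 36:21/112 39:25/115 42:26/116 45:26/116 48:22/109 51:3/92 54:-15/107 57:9/130 60:72/189 63:115/231 66:123/239
strap across off 0.03
-30:71/159 -27:102/205 -24:112/231 -21:96/202 -18:48/127 -15:21/105 -12:24/116 -9:25/117 -6:26/117 -3:26/117 0:26/117 3:26/117 6:18/113 9:-11/114 12:-40/133 15:-28/132 18:34/142 21:86/184 24:98/205 27:83/201 30:65/192
strap across off -0.03
-30:98/221 -27:105/245 -24:106/249 -21:92/211 -18:32/110 -15:16/91 -12:18/110 -9:-1/112 -6:-28/124 -3:-29/108 0:-3/78 3:19/95 6:16/109 9:-12/112 12:-36/129 15:-3/139 18:80/227 21:96/250 24:94/244 27:83/222 30:62/201
```

```bash
python3 - <<'E'
from bench import arm
print(arm.finish_job())
E
```

```text
the job is handed in; nothing more can be done
None
```

I put all five pieces in their own bays, released them and handed the job in at about 47 s of the 112 s limit; camera measurements put each piece within tolerance, but no verdict came back.

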